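# Line up a loose bearing block and hold the test rod through both bushings

### The job

The right-hand bearing block on the steel plate is loose and stands forward of the bolted left-hand one. Lay the black straightedge on the plate in front of both blocks and push it back until it lies flush against the front of both block feet, which brings the loose block into line; let go of it and leave it lying there. Then take the test rod from the V-blocks, thread it nose first from the left through the left bushing and on through the right one until the nose stands out beyond it, and finish still holding the rod there, spanning both bushings, so that the loose block can be screwed down; leave the things lying around undisturbed.

Things in the scene. Friction and masses are not known exactly. Their poses are not given: they have to be found in the camera images.
- subplate: Bare steel plate 128 x 250 x 12 mm, fixed on the table, carrying two grey bearing pedestals with brass bushings at y = +47 (bolted) and -47 mm (loose). Origin: centre of its underside; x away from the robot, y along its length to the left, z up. Its top is free for 34 mm in front of the feet (x = -64 to -30 mm) and for 66 mm between the feet.
- left_foot (a point): Middle of the front face of the bolted left pedestal's foot, at x = -30, y = 47, z = 20 mm of the plate; same axes. The face looks to -x. Each pedestal's foot is 84 (x) x 28 (y) x 16 mm high, its top 28 mm above the table; the top of a pedestal is 84 mm above the table.
- loose_block (a joint): Position of the loose right pedestal along the plate's x, in m: 0 = in line with the left one (foot fronts in one plane, bores coaxial), negative = forward, towards the robot. Starts at -0.004 to -0.008, can travel -0.009 to +0.009, so only the straightedge stops it at 0. It slides with about 3 N of friction and stays where it is left.
- left_bush (a point): Middle of the bore of the left (bolted) bushing, at x = 12, y = 47, z = 62 mm of the plate; same axes. Brass bushing 28 mm long (14 mm either way along y), bore 14 mm, along y.
- right_bush (a point): Middle of the bore of the right (loose) bushing, same axes as the plate; moves with loose_block. In line, it is at x = 12, y = -47, z = 62 mm of the plate. 28 mm long, bore 14 mm, along y.
- straight_edge: Black straightedge, 18 (x) x 280 (y) mm, 0.19 kg, on the table in front of the plate. Origin: centre of underside. Solid bar from 4 to 14 mm above the underside (bumps to 19 mm), on two pads 4 mm high at y = -100 and +100 mm. Either long face may be used. Laid flush: origin at x = -39, z = 12 mm of the plate, middles within 20 mm along y so that both pads stand on the plate.
- test_rod: Steel test rod, 215 mm, 0.12 kg, lying level in two V-blocks, axis 28 mm above the table, nose to the robot's right within 0.3 rad. Origin on the axis; x towards the nose. Ground part: 12 mm thick, x = -80 to +80 mm, the last 8 mm tapering to 6 mm. Dark knurled handle: 16 mm thick, x = -135 to -80 mm, clear of the V-blocks; grip its middle (x = -108 mm). Centre of mass x = -23 mm.
- rod_nose (a point): Centre of the nose end of the test rod, x = +80 mm on its axis; same axes as the rod.
- v_block_1: Steel V-block, 40 mm along the rod, 45 mm wide, 36 mm high, under the rod about 25 mm from the rod's origin towards the handle. Origin: centre of its underside, x along the rod towards the nose.
- v_block_2: The second V-block, of the same size, 70 mm from the first towards the nose.
- ring_gauge: Bystander: steel ring gauge 55 mm in diameter, 18 mm high, behind and left of the plate. Origin: centre of its underside.
- loupe: Bystander: black eye loupe, a ribbed barrel 37 mm in diameter, 30 mm high, behind and left of the plate. Origin: centre of its underside.
- gear: Bystander: small steel gear, 60 mm in diameter, 20 mm high, right of the plate. Origin: centre of its underside.
- hex_key: Bystander: hex key, 67 x 24 x 5 mm, lying right of the plate. Origin: centre of its underside.

How it is judged:
By the outcome, as a careful person would: the job done as asked, in the order asked, and still so for the second after the job is handed in, while the arm keeps its last pose, push and grip.
It also fails if it takes over 54 s, if anything falls off the work surface, if the arm or the gripper's body presses on something with over 40 N, if the wrist force passes 120 N, or if a joint passes its speed limit or range.

### The arm

A 7-joint arm with a two-finger parallel gripper is mounted at the origin on a cart in front of the work surface, level with it; the furniture and walls round the work are solid. World frame = base frame: x ahead of the robot, y to its left, z up, the work surface at z = 0. Lengths are in m, angles in degrees, forces in N, time in s.
With the tool pointing down it reaches from about 0.4 to 0.85 m from the base axis. Payload 4.4 kg.
Tool frame: the origin (TCP) lies on the centre line of the jaws, within the pads' length; the fingertips stand manip.tip_reach ahead of it and the grasp point (between the pads) lies 2 mm behind it (manip.tip_reach is the distance from the TCP to the fingertips, in m); z points along the fingers, y is the direction in which the jaws open and shut (so a half turn about z gives the same grasp; the last joint's range is limited). The gripper opens to 94 mm and grips with 3 to 60 N. Pads are 16 mm wide; open, the fingers measure 119 mm over their backs; the gripper's body (75 mm by 177 mm) begins 78 mm behind the grasp point.
Start: joints at [-70.806, 36.005, 2.206, 86.941, -1.547, 57.084, -1.146], TCP at [0.254, 0.599, 0.222] pointing down, gripper open.
Joint ranges: [-175.42, 175.42], [-21.48, 121.26], [-71.46, 75.88], [10.55, 141.38], [-63.04, 243.04], [13.31, 113.54], [-168.57, 168.57]. Speed limits (degrees/s): [147.25, 147.25, 180, 180, 180, 180, 180].

### API

Orientations are given as [roll, pitch, yaw] about the fixed x, y, z axes, in that order (R = Rz(yaw) Ry(pitch) Rx(roll)).
In Python, from bench import telemetry, viewer, manip, find_in gives the robot as it stands.
- The arm moves only by the tool arm_command, never from a script. Its argument "series" is a list of rows, each an object of numbers: "claw": the finger opening in m, from 0 to 0.094; "x", "y", "z": the shift along the tool's x, y, z in m; "rx", "ry", "rz": the turn, a rotation vector about the tool's x, y, z in rad. A call has 1 to 5 rows; each row shifts and turns the commanded pose from where the row before left it, along the tool's axes as they then stand; what a row does not reach is not made up. A row lasts 1/8 s, in which the tool goes at most 62.5 mm and 10.7 degrees, less where a joint would pass 70% of its speed; a pose out of reach is approached as far as the arm can. A call is refused whole if a number of a shift passes 0.0625 or a number of a turn 0.188, either way. A call with a gripper value outside its range is refused whole. The fingers move at their own pace and stop on an object; the grip force is fixed at half the most. Time passes only in rows, so rows that do not move let the fingers close. It gives the time, the measured TCP pose, the force and the opening at its end, in the units of the state.
- telemetry.observe(): the state, without advancing time (a new reading comes with each control period).
- viewer.camera(name): name is "side" or "top"; returns a dict with "img" (480x640x3 uint8, red, green, blue), "camera_matrix" (3x3 intrinsics, pixels), "D" ([k1, k2, p1, p2, k3] as OpenCV has them; the pictures are not rectified), "world_from_camera" (4x4, takes a point from camera to world coordinates). Camera axes: x right, y down, z forward; pixel columns grow to the right and rows downward; lengths in m; the calibration is good to about 2 mm. A picture is of the moment at which its call begins. There is no depth.
- manip.close_job(): hands the job in, once; it reports no verdict.
Trained networks look in the newest picture that a camera, given by its name, has taken for a name from the list of things; names that differ only in an ending like _2 or _b are one class to them, and where a whole thing is asked for, a point or a joint stands for the part that bears it (a point fixed in the world has none). Each returns a list of dicts, best first, with "conf" (0 to 1); they miss things now and then, are a little off and sometimes report something else, mostly with a low value. They report only what shows in the picture. A call takes as long as a camera call.
- find_in(camera, label): "at" ([x, y, z] in m, in world coordinates, good to about 4 mm: the middle of the surface that is visible of it).
The state is a dict: "clock": time; "qpos": joint angles; "qd": joint speeds; "joint_efforts": joint torques, N m; "tcp_pos": TCP position; "orientation": TCP orientation; "contact_force": force on the tool from outside, world axes, zero at the start; "torque": the same for the moment, N m; "finger_gap": finger opening in m.
Only numpy, scipy, OpenCV 4.12 (cv2) and the standard library are available. Lean on these libraries where they do the work, as an engineer would, in place of code of your own. Each camera call takes 0.05 s, during which the arm holds its last target.

## Working session

There is one attempt and no reset: what is moved stays moved. The work goes in short steps, Python scripts to look and compute and a tool call to move; the robot and the scene stay as the last step left them, time stands still between calls to the robot, and variables do not carry over. Pictures are saved under pics/ and viewed, and the job is handed in when it is done.

Besides the shell and the picture viewer there is one more tool, called after "Emit:" by a JSON object that holds its "name" and its "arguments". arm_command: Moves the arm, as the interface text tells. Its arguments: {"type":"object","properties":{"series":{"type":"array"}},"required":["series"]}

```bash
ls; mkdir -p pics; python3 - <<'E'
from bench import telemetry, viewer, manip, find_in
import cv2
s=telemetry.observe(); print(s); print(manip.tip_reach)
for c in ("top","side"):
    d=viewer.camera(c); cv2.imwrite(f"pics/{c}0.png",d["img"][:,:,::-1])
    print(c,d["camera_matrix"],d["D"],d["world_from_camera"])
    for n in ["subplate","left_foot","loose_block","left_bush","right_bush","straight_edge","test_rod","rod_nose","v_block_1","ring_gauge","loupe","gear","hex_key"]:
        print(n,[( [round(float(v),4) for v in r["at"]],round(float(r["conf"]),2)) for r in find_in(c,n)][:3])
print(telemetry.observe()["clock"])
E
```

```text
pics
{'clock': 0.0, 'qpos': array([-70.80392086,  36.05689955,   2.202906  ,  86.99577937,
        -1.54742635,  57.08497083,  -1.14859904]), 'qd': array([-0.03977669,  0.08414879,  0.05543776,  0.09085953,  0.02295932,
        0.00270434, -0.00049069]), 'joint_efforts': array([-9.92910209e-04, -5.49737585e+01,  1.14305779e+00, -1.86638850e+01,
       -5.22985950e-02,  2.36153504e-02,  1.80601432e-04]), 'tcp_pos': array([0.25334512, 0.59789666, 0.22157826]), 'orientation': array([-1.79892041e+02,  1.16448130e-03,  1.57030665e+02]), 'contact_force': array([ 0.1016346 ,  1.25307155, -0.59590664]), 'torque': array([-0.00226833,  0.0183916 , -0.01144124]), 'finger_gap': 0.09373572729560113}
0.017
top [[490.23436453   0.         322.32246183]
 [  0.         490.23436453 242.11770346]
 [  0.           0.           1.        ]] [-0.07604074  0.          0.          0.          0.        ] [[ 0.01036321 -0.99827545  0.05778175  0.51255549]
 [-0.99972037 -0.01157186 -0.02062228  0.0173365 ]
 [ 0.02125536 -0.05755188 -0.99811622  1.25848466]
 [ 0.          0.          0.          1.        ]]

[... 961 characters left out ...]
   1.        ]]
subplate [([0.581, 0.0006, 0.015], 0.74)]
left_foot [([0.5815, 0.004, 0.0104], 0.69)]
loose_block [([0.5932, -0.0722, 0.0326], 0.87)]
left_bush [([0.5818, 0.0005, 0.0161], 0.78)]
right_bush [([0.5898, -0.0725, 0.0326], 0.83)]
straight_edge []
test_rod [([0.5161, 0.3255, 0.0326], 0.89)]
rod_nose [([0.5129, 0.3265, 0.0356], 0.86), ([0.5839, 0.0021, 0.0129], 0.68), ([0.7235, -0.2818, 0.0153], 0.34)]
v_block_1 [([0.5069, 0.3124, 0.0308], 0.83), ([0.5186, 0.2465, 0.0339], 0.57)]
ring_gauge [([0.6851, 0.292, 0.0186], 0.58)]
loupe [([0.5895, -0.0742, 0.0345], 0.7), ([0.7405, 0.2136, 0.0221], 0.6)]
gear [([0.7205, -0.2801, 0.0187], 0.74)]
hex_key [([0.6834, 0.2881, 0.0179], 0.6)]
1.4
```

View pics/top0.png

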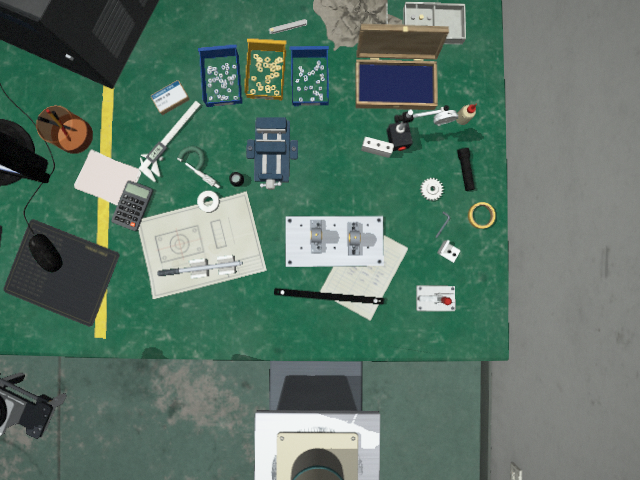

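View pics/side0.png

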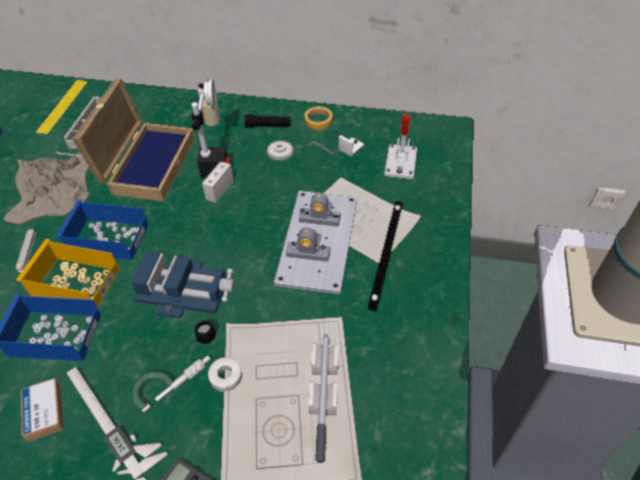

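```bash
python3 - <<'E'
import cv2
a=cv2.imread("pics/top0.png");b=cv2.imread("pics/side0.png")
cv2.imwrite("pics/t_plate.png",cv2.resize(a[205:310,265:395],None,fx=6,fy=5.7,interpolation=cv2.INTER_CUBIC))
cv2.imwrite("pics/s_plate.png",cv2.resize(b[180:320,265:415],None,fx=5,fy=4.28,interpolation=cv2.INTER_CUBIC))
cv2.imwrite("pics/t_rod.png",cv2.resize(a[245:290,145:255],None,fx=7,fy=7,interpolation=cv2.INTER_CUBIC))
cv2.imwrite("pics/s_rod.png",cv2.resize(b[325:470,280:380],None,fx=4,fy=4,interpolation=cv2.INTER_CUBIC))
E
```

```text
(no output)
```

View pics/t_plate.png

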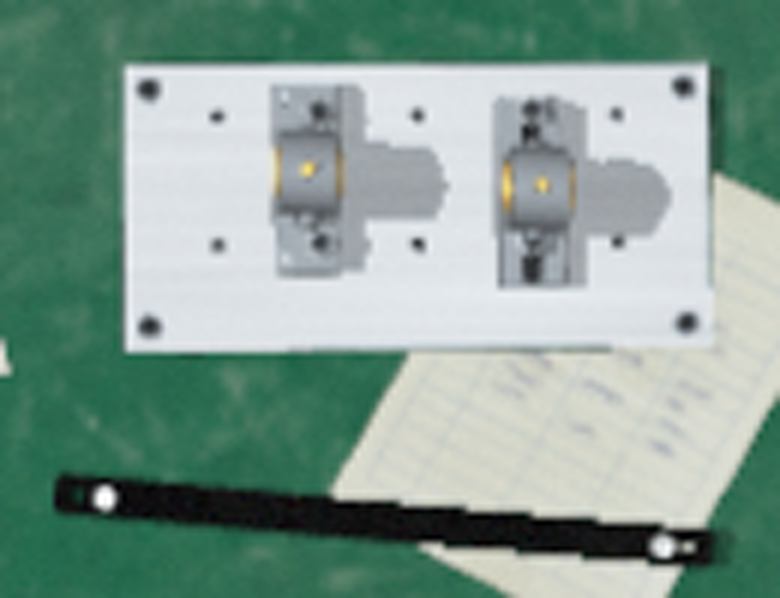

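View pics/s_plate.png

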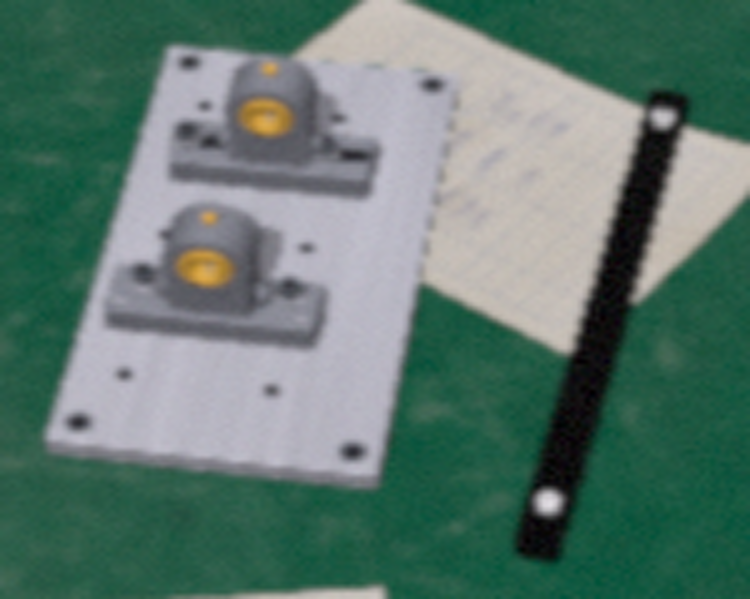

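View pics/t_rod.png

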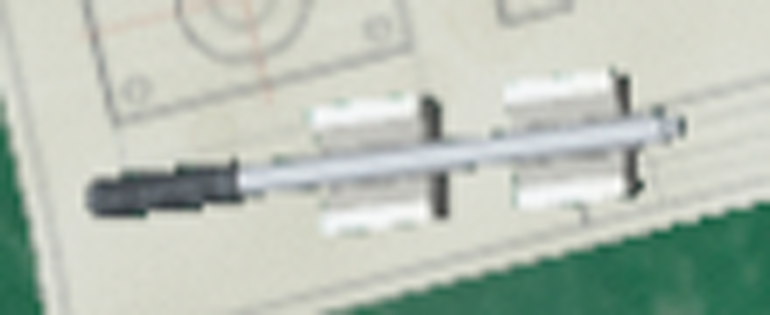

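View pics/s_rod.png

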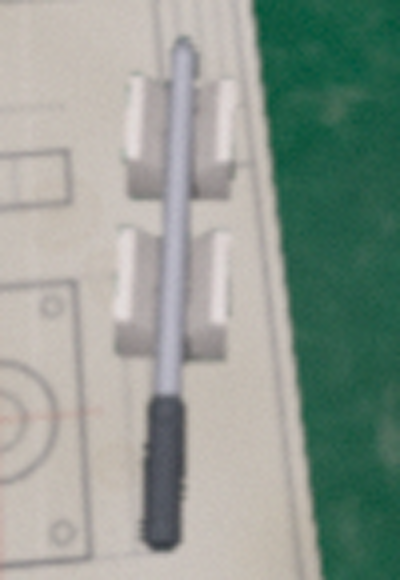

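```bash
cat > h.py <<'E'
import numpy as np, cv2, json
from scipy.optimize import least_squares
from scipy.ndimage import map_coordinates
def grab(name,tag=None):
    from bench import viewer
    d=viewer.camera(name)
    if tag: 
        cv2.imwrite(f"pics/{name}_{tag}.png",d["img"][:,:,::-1])
        np.savez(f"pics/{name}_{tag}.npz",**{k:np.array(v) for k,v in d.items()})
    return d
def load(name,tag): return dict(np.load(f"pics/{name}_{tag}.npz"))
def proj(d,P):
    T=np.linalg.inv(d["world_from_camera"]); R,_=cv2.Rodrigues(T[:3,:3])
    p,_=cv2.projectPoints(np.asarray(P,float).reshape(-1,1,3),R,T[:3,3],np.array(d["camera_matrix"]),np.array(d["D"]))
    return p[:,0]
def unproj(d,uv,z):
    K=np.array(d["camera_matrix"]);uv=np.asarray(uv,float).reshape(-1,1,2)
    n=cv2.undistortPoints(uv,K,np.array(d["D"]))[:,0]
    T=np.array(d["world_from_camera"]); r=np.c_[n,np.ones(len(n))]@T[:3,:3].T
    o=T[:3,3]; return o+r*((z-o[2])/r[:,2])[:,None]
def crop(d,u0,v0,u1,v1,f,fn):
    cv2.imwrite(fn,cv2.resize(d["img"][v0:v1,u0:u1,::-1],None,fx=f,fy=f,interpolation=cv2.INTER_CUBIC))
def pose2(p,L):
    c,s=np.cos(p[2]),np.sin(p[2]); L=np.asarray(L,float)
    return np.c_[p[0]+c*L[:,0]-s*L[:,1],p[1]+s*L[:,0]+c*L[:,1],L[:,2]]
def edge_obs(g,a,b,n,w):
    """sample n pts along projected a->b; find strongest gradient along normal within w px; returns pts, normals, offsets"""
    t=(np.arange(n)+.5)/n; P=a+(b-a)*t[:,None]; dr=(b-a)/np.linalg.norm(b-a); N=np.array([-dr[1],dr[0]])
    s=np.arange(-w,w+.01,.25); Q=P[:,None]+s[None,:,None]*N
    v=map_coordinates(g,[Q[...,1],Q[...,0]],order=1); gr=np.abs(np.gradient(v,axis=1)); 
    k=gr.argmax(1); off=[]
    for i in range(n):
        sl=slice(max(0,k[i]-3),k[i]+4); off.append((gr[i,sl]*s[sl]).sum()/(gr[i,sl].sum()+1e-9))
    return P,N,np.array(off),gr.max(1)
def fit(views,edges,p0,w=4,it=6,ch=None,mingr=2):
    """views: list of (d); edges per view: list of (A,B) local pts"""
    p=np.array(p0,float)
    for k in range(it):
        ww=max(1.5,w*0.7**k); J=[];r=[];W=[]
        for d,E in zip(views,edges):
            im=np.array(d["img"]).astype(float); g=im.mean(2) if ch is None else im[...,ch]
            for A,B in E:
                f=lambda q:proj(d,pose2(q,[A,B]))
                ab=f(p); n=max(6,int(np.linalg.norm(ab[1]-ab[0])))
                P,N,o,m=edge_obs(g,ab[0],ab[1],n,ww)
                t=(np.arange(n)+.5)/n
                Jc=np.zeros((n,3))
                for j,e in enumerate((1e-4,1e-4,1e-4)):
                    q=p.copy();q[j]+=e;c=f(q); D=((c[0]-ab[0])+(c[1]-c[0]-ab[1]+ab[0])*t[:,None])/e
                    Jc[:,j]=D@N
                ok=m>mingr; J.append(Jc[ok]);r.append(o[ok])
        J=np.vstack(J);r=np.hstack(r); w8=np.ones(len(r)); 
        for _ in range(8):
            dp=np.linalg.lstsq(J*w8[:,None],r*w8,rcond=None)[0]; e=r-J@dp; sg=max(.1,1.5*np.median(abs(e))); w8=1/np.sqrt(1+(e/sg)**2)
        p=p+dp
    return p,sg,len(r)
E
python3 - <<'E'
from h import *
t=grab("top","a");s=grab("side","a")
x,y=.064,.125;z=.012
c=[(-x,-y,z),(-x,y,z),(x,y,z),(x,-y,z)]
E=[(c[i],c[(i+1)%4]) for i in range(4)]
p0=unproj(t,[[265+417/6,205+207/5.7]],.012)[0]; print(p0)
p0=[p0[0],p0[1],0]
for v,e in (([t],[E]),([s],[E]),([t,s],[E,E])):
    p,sg,n=fit(v,e,p0,w=5); print(np.round(p[:2],4),np.degrees(p[2]),sg,n)
    if len(v)==2:
        for d in v: print(proj(d,pose2(p,c)).round(1).tolist())
        for d in v: print(proj(d,pose2(p,[(12/1000,.061,.062),(.012,-.033,.062)])).round(1).tolist())
E
```

```text
[ 0.58712286 -0.03944332  0.012     ]
[ 0.5887 -0.0391] 1.0343587600555542 0.29924262446187566 294
[ 0.5865 -0.0369] 1.1220156009627251 0.33934674307448276 292
[ 0.5874 -0.0376] 1.25915395610981 0.6386769345094971 584
[[383.1, 265.8], [284.9, 266.9], [284.5, 216.7], [382.1, 215.8]]
[[356.0, 196.4], [339.8, 290.6], [273.2, 282.3], [297.7, 190.2]]
[[309.7, 235.4], [348.1, 235.0]]
[[305.1, 243.0], [313.5, 207.3]]
```

```bash
python3 - <<'E'
from h import *
t=load("top","a");s=load("side","a")
def rect(x,y,z):
    c=[(-x,-y,z),(-x,y,z),(x,y,z),(x,-y,z)]
    return [(c[i],c[(i+1)%4]) for i in range(4)],c
E,c=rect(.009,.14,.012)
for v,e in (([t],[E]),([s],[E]),([t,s],[E,E])):
    p,sg,n=fit(v,e,[.447,-.0245,-.08],w=4); print(np.round(p[:2],4),np.degrees(p[2]),sg,n)
    for d in v: print(proj(d,pose2(p,c)).round(1).tolist())
# white dots
print(unproj(t,[[265+105/6,205+498/5.7],[265+663/6,205+547/5.7]],.019))
print(unproj(s,[[265+547/5,180+502/4.28],[265+662/5,180+117/4.28]],.019))
# rod: axis by handle end and nose end
def cp(X,Y,o,f): return [o[0]+X/f,o[1]+Y/f]
a=unproj(t,[cp(92,197,(145,245),7),cp(682,125,(145,245),7)],.028);print('rod top',a)
b=unproj(s,[cp(161,548,(280,325),4),cp(182,42,(280,325),4)],.028);print('rod side',b)
for q in (a,b): d=q[1]-q[0]; print(np.linalg.norm(d),np.degrees(np.arctan2(d[1],d[0])))
E
```

```text
[ 0.4481 -0.0259] -4.586182086508943 0.44807103640009915 234
[[383.2, 304.4], [273.3, 294.6], [274.0, 287.5], [383.8, 297.4]]
[ 0.4458 -0.0206] -4.557934679430865 0.4808919252802183 237
[[402.5, 203.5], [376.3, 311.2], [366.6, 309.1], [394.1, 202.1]]
[ 0.4466 -0.0234] -4.440913886768409 1.0511351428744728 467
[[382.2, 304.9], [272.3, 295.3], [272.9, 288.2], [382.8, 297.8]]
[[402.1, 202.5], [376.2, 309.9], [366.5, 307.8], [393.7, 201.0]]
[[ 0.45645502  0.09067     0.019     ]
 [ 0.43695025 -0.14419204  0.019     ]]
[[ 0.45478535  0.09477089  0.019     ]
 [ 0.43519281 -0.1398601   0.019     ]]
rod top [[0.50100522 0.40330131 0.028     ]
 [0.5294256  0.19156764 0.028     ]]
rod side [[0.49792664 0.40762357 0.028     ]
 [0.52822556 0.19499635 0.028     ]]
0.21363254709542567 -82.3550522499478
0.2147751310117044 -81.89007306716306
```

```bash
cat > plan.py <<'E'
import sys,numpy as np
from scipy.spatial.transform import Rotation as Ro
def plan(p0,rpy0,p1,rpy1,n):
    R0=Ro.from_euler('xyz',rpy0,degrees=True);R1=Ro.from_euler('xyz',rpy1,degrees=True)
    rv=(R0.inv()*R1).as_rotvec()/n; p=np.array(p0,float);R=R0
    rows=[]
    for k in range(n):
        tgt=np.array(p0)+(np.array(p1)-p0)*(k+1)/n
        d=np.round(R.inv().apply(tgt-p),4); r=np.round(rv,3)
        p=p+R.apply(d); R=R*Ro.from_rotvec(r)
        rows.append([*d,*r])
    for r in rows: print([float(v) for v in r])
    print("end",p.round(4),R.as_euler('xyz',degrees=True).round(2))
def st():
    from bench import telemetry
    s=telemetry.observe(); print(round(s["clock"],2),s["tcp_pos"].round(4),s["orientation"].round(2),s["contact_force"].round(1),s["torque"].round(2),round(s["finger_gap"],4)); return s
E
python3 -c "
from plan import *
plan([.254,.599,.222],[180,0,157.0],[.447,-.0235,.12],[180,0,85.5],12)"
```

```text
[-0.0351, -0.0415, 0.0085, 0.0, -0.0, 0.104]
[-0.0392, -0.0376, 0.0085, 0.0, -0.0, 0.104]
[-0.0428, -0.0333, 0.0085, 0.0, -0.0, 0.104]
[-0.0461, -0.0287, 0.0085, 0.0, -0.0, 0.104]
[-0.0489, -0.0238, 0.0085, 0.0, -0.0, 0.104]
[-0.051, -0.0185, 0.0085, 0.0, -0.0, 0.104]
[-0.0527, -0.0132, 0.0085, 0.0, -0.0, 0.104]
[-0.0538, -0.0076, 0.0085, 0.0, -0.0, 0.104]
[-0.0543, -0.002, 0.0085, 0.0, -0.0, 0.104]
[-0.0541, 0.0037, 0.0085, 0.0, -0.0, 0.104]
[-0.0536, 0.0092, 0.0085, 0.0, -0.0, 0.104]
[-0.0522, 0.0148, 0.0085, 0.0, -0.0, 0.104]
end [ 0.447  -0.0235  0.12  ] [180.    -0.    85.49]
```

Emit:
{"name": "arm_command", "arguments": {"series": [{"x":-0.0351,"y":-0.0415,"z":0.0085,"rz":0.104},{"x":-0.0392,"y":-0.0376,"z":0.0085,"rz":0.104},{"x":-0.0428,"y":-0.0333,"z":0.0085,"rz":0.104},{"x":-0.0461,"y":-0.0287,"z":0.0085,"rz":0.104},{"x":-0.0489,"y":-0.0238,"z":0.0085,"rz":0.104}]}}

```text
$.series[0]: bad value
```

Emit:
{"name": "arm_command", "arguments": {"series": [{"x":-0.051,"y":-0.0185,"z":0.0085,"rz":0.104},{"x":-0.0527,"y":-0.0132,"z":0.0085,"rz":0.104},{"x":-0.0538,"y":-0.0076,"z":0.0085,"rz":0.104},{"x":-0.0543,"y":-0.002,"z":0.0085,"rz":0.104},{"x":-0.0541,"y":0.0037,"z":0.0085,"rz":0.104}]}}

```text
$.series[0]: bad value
```

Emit:
{"name": "arm_command", "arguments": {"series": [{"x":-0.0536,"y":0.0092,"z":0.0085,"rz":0.104},{"x":-0.0522,"y":0.0148,"z":0.0085,"rz":0.104},{"claw":0.06},{"claw":0.06}]}}

```text
$.series[0]: bad value
```

```bash
python3 - <<'E'
from h import *; from plan import st
s=st(); t=grab("top","b"); d=grab("side","b")
print(st()["tcp_pos"])
for v in (t,d): print(proj(v,[s["tcp_pos"]]))
crop(t,240,200,400,320,5,"pics/b1.png"); crop(d,320,130,480,250,5,"pics/b2.png")
E
```

```text
1.5 [0.2536 0.5985 0.2225] [180.     0.   157.04] [-0.5  0.7  0.1] [ 0.05 -0.01  0.04] 0.0938
1.6 [0.2536 0.5985 0.2225] [180.    -0.   157.03] [ 0.4 -0.2 -0.3] [ 0.04 -0.01 -0.08] 0.0943
[0.25357837 0.59853282 0.22248427]
[[ 37.71882813 388.43650407]]
[[534.02122791 641.27702376]]
```

View pics/b1.png

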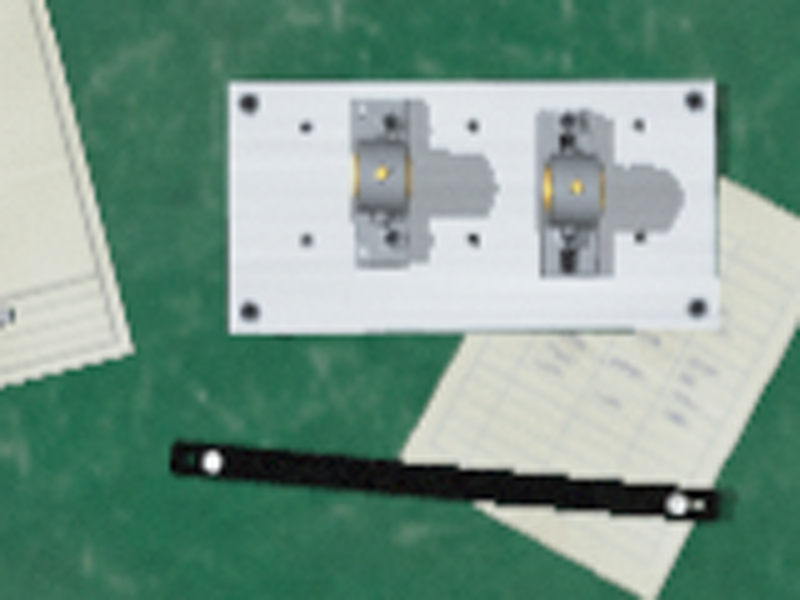

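View pics/b2.png

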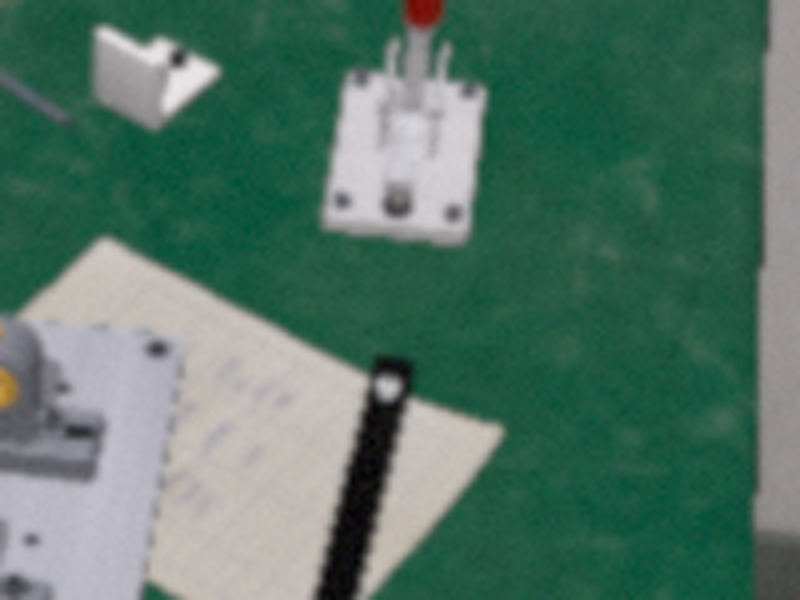

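The rows were refused and nothing moved, so a row probably needs every field. I'll retry with them all filled in.

Emit:
{"name": "arm_command", "arguments": {"series": [{"claw":0.06,"x":-0.0351,"y":-0.0415,"z":0.0085,"rx":0,"ry":0,"rz":0.104},{"claw":0.06,"x":-0.0392,"y":-0.0376,"z":0.0085,"rx":0,"ry":0,"rz":0.104},{"claw":0.06,"x":-0.0428,"y":-0.0333,"z":0.0085,"rx":0,"ry":0,"rz":0.104},{"claw":0.06,"x":-0.0461,"y":-0.0287,"z":0.0085,"rx":0,"ry":0,"rz":0.104},{"claw":0.06,"x":-0.0489,"y":-0.0238,"z":0.0085,"rx":0,"ry":0,"rz":0.104}]}}

```text
clock: 2.22
tcp_pos: [0.3347, 0.3377, 0.1801]
orientation: [179.9, -0.0, 127.1]
contact_force: [0.9, 0.0, 0.6]
finger_gap: 0.0601
```

Emit:
{"name": "arm_command", "arguments": {"series": [{"claw":0.06,"x":-0.051,"y":-0.0185,"z":0.0085,"rx":0,"ry":0,"rz":0.104},{"claw":0.06,"x":-0.0527,"y":-0.0132,"z":0.0085,"rx":0,"ry":0,"rz":0.104},{"claw":0.06,"x":-0.0538,"y":-0.0076,"z":0.0085,"rx":0,"ry":0,"rz":0.104},{"claw":0.06,"x":-0.0543,"y":-0.002,"z":0.0085,"rx":0,"ry":0,"rz":0.104},{"claw":0.06,"x":-0.0541,"y":0.0037,"z":0.0085,"rx":0,"ry":0,"rz":0.104}]}}

```text
clock: 2.85
tcp_pos: [0.4156, 0.0785, 0.1375]
orientation: [179.9, -0.0, 97.3]
contact_force: [-0.3, 0.5, -0.0]
finger_gap: 0.0601
```

Emit:
{"name": "arm_command", "arguments": {"series": [{"claw":0.06,"x":-0.0536,"y":0.0092,"z":0.0085,"rx":0,"ry":0,"rz":0.104},{"claw":0.06,"x":-0.0522,"y":0.0148,"z":0.0085,"rx":0,"ry":0,"rz":0.104},{"claw":0.06,"x":0,"y":0,"z":0.04,"rx":0,"ry":0,"rz":0},{"claw":0.06,"x":0,"y":0,"z":0,"rx":0,"ry":0,"rz":0}]}}

```text
clock: 3.35
tcp_pos: [0.4453, -0.0242, 0.079]
orientation: [-179.7, -0.0, 85.4]
contact_force: [-1.1, 0.0, 0.9]
finger_gap: 0.06
```

```bash
python3 - <<'E'
from h import *; from plan import st
s=st(); t=grab("top","c"); d=grab("side","c")
for v in (t,d): print(proj(v,[s["tcp_pos"]]))
crop(t,240,200,400,320,5,"pics/c1.png"); crop(d,320,130,480,330,3,"pics/c2.png")
E
```

```text
3.35 [ 0.4453 -0.0242  0.079 ] [-179.72   -0.     85.45] [-1.1  0.   0.9] [-0.06  0.07  0.01] 0.06
[[328.89249504 298.63495024]]
[[388.89831834 228.6522096 ]]
```

View pics/c1.png

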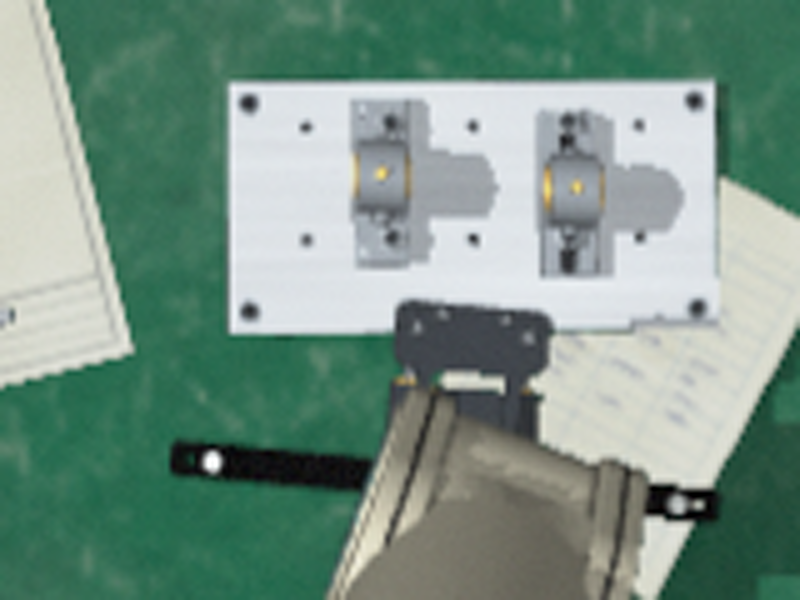

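View pics/c2.png

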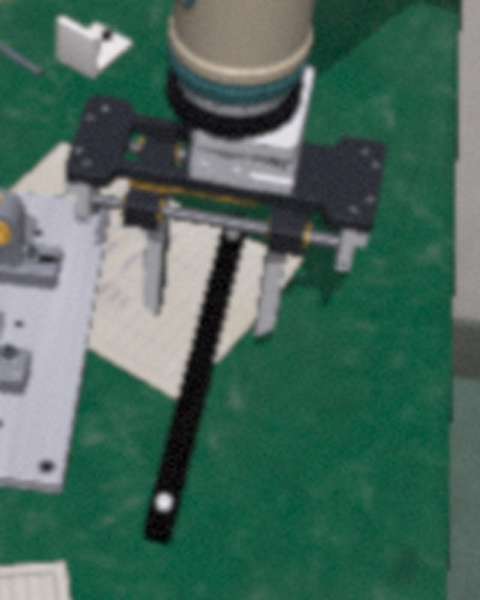

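```bash
python3 - <<'E'
from h import *; from plan import st
d=load("side","c")
import numpy as np
p=np.array([.4453,-.0242,.062]);y=np.radians(85.45);Y=np.array([np.sin(y),-np.cos(y),0]);X=np.array([np.cos(y),np.sin(y),0])
q=[]
for s in (1,-1):
  for w in (.030,.0425):
    for v in (.008,-.008): q.append(p+s*w*Y+v*X)
print(proj(d,q).round(1))
for s in (1,-1): print((proj(d,[p+s*.036*Y])-[[320,130]])*6)
crop(d,355,190,425,260,8,"pics/c3.png"); print((proj(d,q)-[[355,190]])*8+3.5)
E
```

```text
[[372.  234.6]
 [373.7 228.6]
 [365.6 233.4]
 [367.3 227.4]
 [403.  240.6]
 [404.5 234.4]
 [409.6 241.8]
 [411.  235.6]]
[[298.6313828 605.9801133]]
[[521.32031771 648.29204312]]
[[139.35955388 360.53591628]
 [152.85927678 311.93042595]
 [ 88.23131013 350.76438856]
 [102.16230401 302.34679808]
 [387.85135873 408.01341786]
 [399.22980386 358.48378403]
 [440.2804163  418.02774473]
 [451.20577814 368.30078499]]
```

View pics/c3.png

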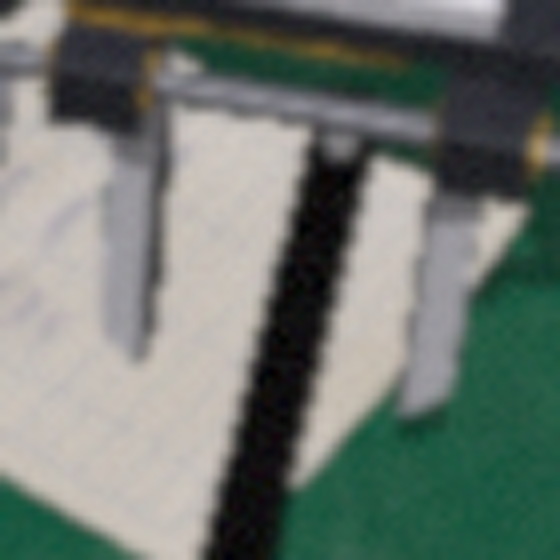

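Emit:
{"name": "arm_command", "arguments": {"series": [{"claw":0.06,"x":0,"y":0.0025,"z":0.03,"rx":0,"ry":0,"rz":0},{"claw":0.06,"x":0,"y":0,"z":0.025,"rx":0,"ry":0,"rz":0},{"claw":0.06,"x":0,"y":0,"z":0.005,"rx":0,"ry":0,"rz":0},{"claw":0.03,"x":0,"y":0,"z":0,"rx":0,"ry":0,"rz":0}]}}

```text
clock: 3.95
tcp_pos: [0.4502, -0.0231, 0.0213]
orientation: [179.9, -0.0, 85.6]
contact_force: [0.2, 0.7, 0.7]
finger_gap: 0.0535
```

Emit:
{"name": "arm_command", "arguments": {"series": [{"claw":0.0,"x":0,"y":0,"z":0,"rx":0,"ry":0,"rz":0},{"claw":0.0,"x":0,"y":0,"z":0,"rx":0,"ry":0,"rz":0},{"claw":0.0,"x":0,"y":0,"z":0,"rx":0,"ry":0,"rz":0}]}}

```text
clock: 4.32
tcp_pos: [0.4497, -0.024, 0.0209]
orientation: [180.0, -0.0, 85.5]
contact_force: [-0.5, 0.8, 1.5]
finger_gap: 0.0236
```

```bash
python3 - <<'E'
from h import *; from plan import st
st(); d=grab("side","d")
crop(d,355,190,425,320,6,"pics/d3.png")
E
```

```text
4.33 [ 0.4497 -0.024   0.0209] [ 1.7996e+02 -1.0000e-02  8.5530e+01] [-0.5  0.8  1.5] [-0.02  0.03 -0.03] 0.0236
```

View pics/d3.png

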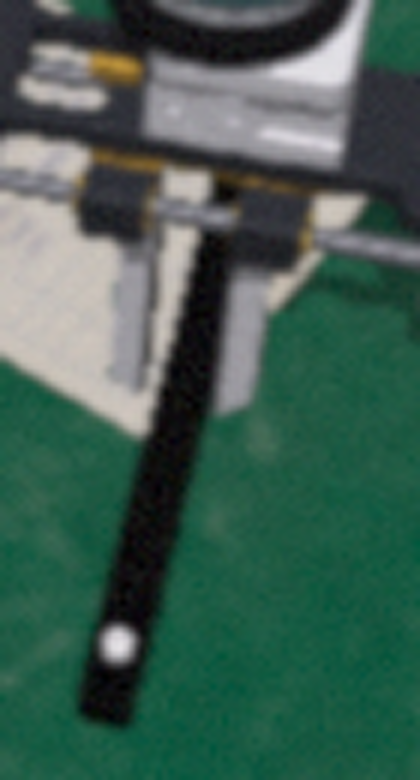

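Emit:
{"name": "arm_command", "arguments": {"series": [{"claw":0.0,"x":0,"y":0,"z":0,"rx":0,"ry":0,"rz":0},{"claw":0.0,"x":0,"y":0,"z":0,"rx":0,"ry":0,"rz":0}]}}

```text
clock: 4.62
tcp_pos: [0.4493, -0.0239, 0.0207]
orientation: [-180.0, -0.0, 85.5]
contact_force: [-0.7, -0.5, 5.5]
finger_gap: 0.0178
```

```bash
python3 - <<'E'
from h import *; from plan import st
s=st(); t=grab("top","e");d=grab("side","e"); 
z=.012
EL=[((-.009,.06,z),(-.009,.138,z)),((.009,.06,z),(.009,.138,z)),((-.009,.14,z),(.009,.14,z))]
ER=[((-.009,-.138,z),(-.009,-.09,z)),((.009,-.138,z),(.009,-.09,z)),((-.009,-.14,z),(.009,-.14,z))]
ES=[((-.009,.03,z),(-.009,.138,z)),((.009,.03,z),(.009,.138,z)),((-.009,.14,z),(.009,.14,z))]
for v,e in (([t],[EL]),([d],[ES])):
    p,sg,n=fit(v,e,[.449,-.0235,-.08],w=4); print(np.round(p[:2],4),np.degrees(p[2]),sg,n)
E
```

```text
4.62 [ 0.4493 -0.0239  0.0207] [-1.7998e+02 -2.0000e-02  8.5520e+01] [-0.7 -0.5  5.5] [-0.05  0.35 -0.02] 0.0178
[ 0.4497 -0.0258] -4.348738491161911 0.2995267779202558 67
[ 0.4465 -0.0211] -4.8155272527379855 0.3787168581674594 101
```

```bash
python3 -c "
from plan import *
plan([.4493,-.0239,.0207],[180,0,85.52],[.4493,-.0239,.0527],[180,0,85.52],2)
plan([.4493,-.0239,.0527],[180,0,85.52],[.5367,-.039,.0527],[180,0,91.1],3)"
```

```text
[0.0, 0.0, -0.016, 0.0, 0.0, 0.0]
[0.0, 0.0, -0.016, 0.0, 0.0, 0.0]
end [ 0.4493 -0.0239  0.0527] [180.     0.    85.52]
[-0.0027, 0.0294, 0.0, 0.0, 0.0, -0.032]
[-0.0037, 0.0294, 0.0, 0.0, 0.0, -0.032]
[-0.0046, 0.0292, 0.0, 0.0, 0.0, -0.032]
end [ 0.5367 -0.039   0.0527] [180.     0.    91.02]
```

Emit:
{"name": "arm_command", "arguments": {"series": [{"claw":0,"x":0,"y":0,"z":-0.016,"rx":0,"ry":0,"rz":0},{"claw":0,"x":0,"y":0,"z":-0.016,"rx":0,"ry":0,"rz":0},{"claw":0,"x":-0.0027,"y":0.0294,"z":0,"rx":0,"ry":0,"rz":-0.032},{"claw":0,"x":-0.0037,"y":0.0294,"z":0,"rx":0,"ry":0,"rz":-0.032},{"claw":0,"x":-0.0046,"y":0.0292,"z":0,"rx":0,"ry":0,"rz":-0.033}]}}

```text
clock: 5.35
tcp_pos: [0.5376, -0.0392, 0.0522]
orientation: [-180.0, 0.0, 91.2]
contact_force: [0.0, -0.0, -1.4]
finger_gap: 0.0175
```

Emit:
{"name": "arm_command", "arguments": {"series": [{"claw":0,"x":0,"y":0,"z":0,"rx":0,"ry":0,"rz":0}]}}

```text
clock: 5.48
tcp_pos: [0.5392, -0.0397, 0.0522]
orientation: [179.9, 0.1, 91.1]
contact_force: [-0.1, 0.0, -2.2]
finger_gap: 0.0173
```

```bash
python3 - <<'E'
from h import *; from plan import st
s=st(); t=grab("top","f");d=grab("side","f")
crop(t,250,190,410,310,5,"pics/f1.png"); crop(d,260,160,420,310,5,"pics/f2.png")
E
```

```text
5.47 [ 0.5392 -0.0397  0.0522] [1.7986e+02 6.0000e-02 9.1100e+01] [-0.1  0.  -2.2] [-0.02  0.08 -0.01] 0.0173
```

View pics/f1.png

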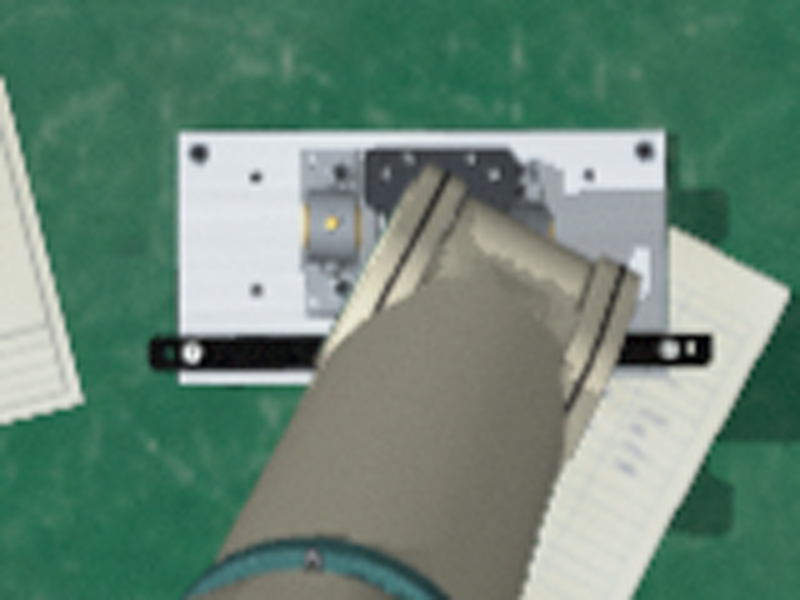

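View pics/f2.png

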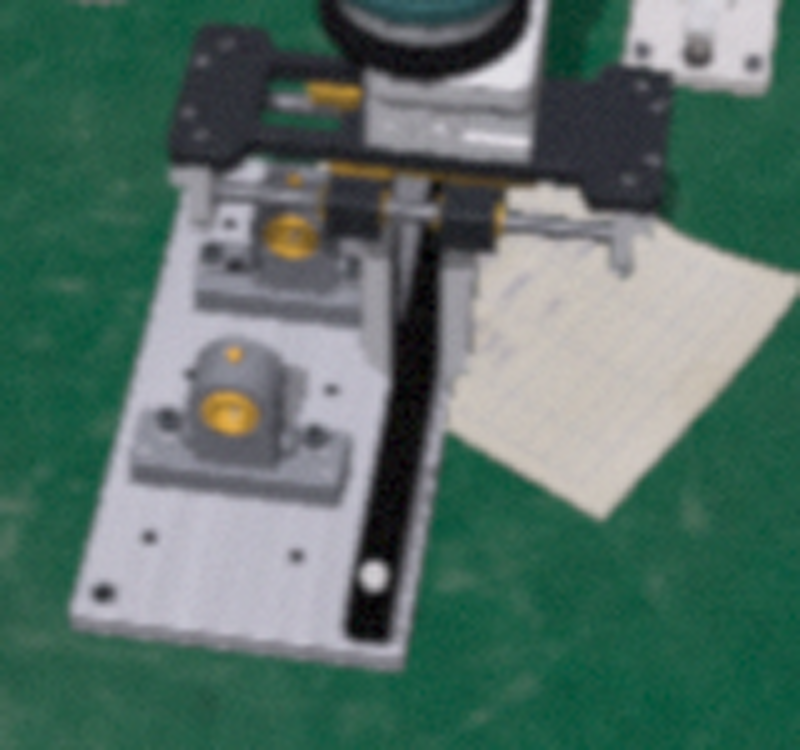

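Emit:
{"name": "arm_command", "arguments": {"series": [{"claw":0,"x":0,"y":-0.0015,"z":0.01,"rx":0,"ry":0,"rz":0},{"claw":0,"x":0,"y":0,"z":0.007,"rx":0,"ry":0,"rz":0},{"claw":0,"x":0,"y":0,"z":0.0025,"rx":0,"ry":0,"rz":0},{"claw":0,"x":0,"y":0,"z":0,"rx":0,"ry":0,"rz":0}]}}

```text
clock: 6.08
tcp_pos: [0.535, -0.0391, 0.0328]
orientation: [-180.0, -0.0, 91.1]
contact_force: [-0.7, 0.3, -2.1]
finger_gap: 0.0179
```

```bash
cat > bar.py <<'E'
from h import *
def barfit(t,d,p0,z=.024):
    EL=[((-.009,.06,z),(-.009,.138,z)),((.009,.06,z),(.009,.138,z)),((-.009,.14,z),(.009,.14,z)),
        ((-.009,-.138,z),(-.009,-.10,z)),((.009,-.138,z),(.009,-.10,z)),((-.009,-.14,z),(.009,-.14,z))]
    ES=[((-.009,.03,z),(-.009,.138,z)),((.009,.03,z),(.009,.138,z)),((-.009,.14,z),(.009,.14,z))]
    for v,e in (([t],[EL]),([d],[ES])):
        p,sg,n=fit(v,e,p0,w=4); print("bar",np.round(p[:2],4),np.degrees(p[2]).round(2),round(sg,2),n)
def platefit(t,d):
    z=.012;x=.064;y=.125
    E=[((-x,y,z),(x,y,z)),((x,y,z),(x,-y,z)),((x,-y,z),(-x*.2,-y,z))]
    S=[((-x,y,z),(x,y,z)),((x,y,z),(x,.03,z)),((-x,y,z),(-x,0.03,z))]
    for v,e in (([t],[E]),([d],[S])):
        p,sg,n=fit(v,e,[.588,-.038,.019],w=3); print("plate",np.round(p[:2],4),np.degrees(p[2]).round(2),round(sg,2),n)
E
python3 - <<'E'
from bar import *; from plan import st
s=st(); t=grab("top","g");d=grab("side","g")
barfit(t,d,[.5377,-.039,.019]); platefit(t,d)
crop(t,250,190,410,310,5,"pics/g1.png"); crop(d,260,160,420,310,5,"pics/g2.png")
E
```

```text
6.08 [ 0.535  -0.0391  0.0328] [-1.7997e+02 -1.0000e-02  9.1070e+01] [-0.7  0.3 -2.1] [-0.05  0.08  0.01] 0.0179
bar [ 0.5352 -0.0402] 0.78 0.65 104
bar [ 0.5328 -0.035 ] 0.89 0.48 99
plate [ 0.589  -0.0394] 0.85 0.1 176
plate [ 0.5882 -0.0367] 0.84 0.86 142
```

View pics/g2.png

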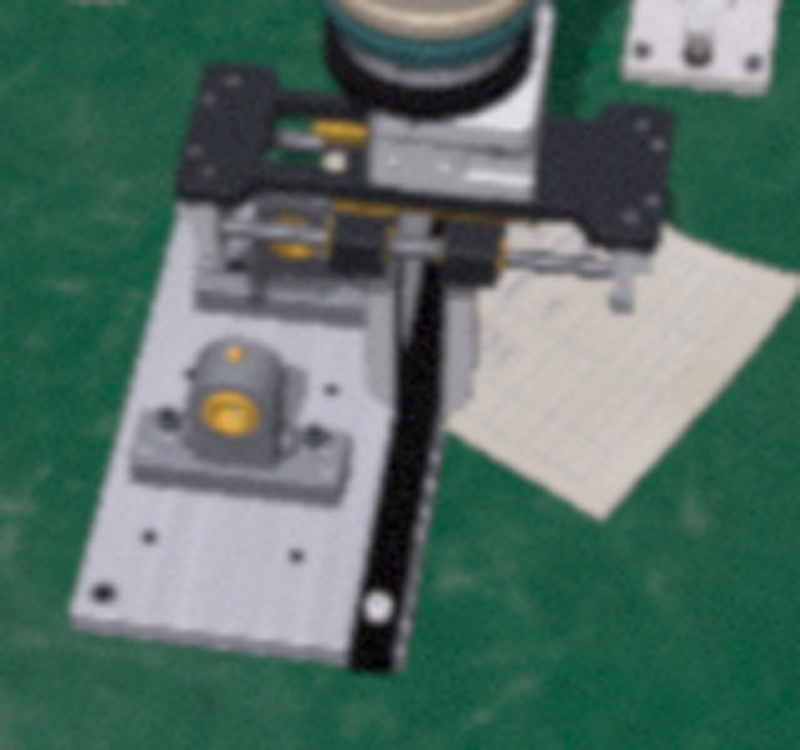

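Emit:
{"name": "arm_command", "arguments": {"series": [{"claw":0,"x":0,"y":0.003,"z":0.0005,"rx":0,"ry":0,"rz":0},{"claw":0,"x":0,"y":0.003,"z":0,"rx":0,"ry":0,"rz":0},{"claw":0,"x":0,"y":0.002,"z":0,"rx":0,"ry":0,"rz":0},{"claw":0,"x":0,"y":0.001,"z":0,"rx":0,"ry":0,"rz":0},{"claw":0,"x":0,"y":0.001,"z":0,"rx":0,"ry":0,"rz":0}]}}

```text
clock: 6.8
tcp_pos: [0.5426, -0.0389, 0.0327]
orientation: [-179.7, -0.1, 91.1]
contact_force: [-7.0, -1.3, 9.3]
finger_gap: 0.0174
```

Emit:
{"name": "arm_command", "arguments": {"series": [{"claw":0,"x":0,"y":0.001,"z":0,"rx":0,"ry":0,"rz":0},{"claw":0,"x":0,"y":0.001,"z":0,"rx":0,"ry":0,"rz":0}]}}

```text
clock: 7.05
tcp_pos: [0.5427, -0.0389, 0.0327]
orientation: [-179.5, -0.1, 91.1]
contact_force: [-10.3, 0.1, 12.3]
finger_gap: 0.0174
```

```bash
python3 -c "
from plan import *
st()"
```

```text
7.05 [ 0.5427 -0.0389  0.0327] [-1.795e+02 -1.100e-01  9.106e+01] [-10.3   0.1  12.3] [-0.27  2.63  0.02] 0.0174
```

Emit:
{"name": "arm_command", "arguments": {"series": [{"claw":0,"x":0,"y":0,"z":-0.0006,"rx":0,"ry":0,"rz":0},{"claw":0,"x":0,"y":0,"z":0,"rx":0,"ry":0,"rz":0}]}}

```text
clock: 7.3
tcp_pos: [0.5443, -0.0389, 0.0328]
orientation: [-179.7, -0.1, 91.0]
contact_force: [-5.9, -0.6, 3.9]
finger_gap: 0.0174
```

```bash
python3 - <<'E'
from bar import *; from plan import st
s=st(); t=grab("top","h");d=grab("side","h")
barfit(t,d,[.5427,-.039,.019]); platefit(t,d)
crop(t,250,190,410,310,5,"pics/h1.png"); crop(d,260,160,420,310,5,"pics/h2.png")
E
```

```text
7.3 [ 0.5443 -0.0389  0.0328] [-1.7967e+02 -6.0000e-02  9.1050e+01] [-5.9 -0.6  3.9] [-0.23  1.63 -0.09] 0.0174
bar [ 0.5442 -0.0391] 0.64 0.14 104
bar [ 0.5412 -0.0349] 0.57 0.35 98
plate [ 0.5891 -0.0394] 0.88 0.1 176
plate [ 0.5863 -0.0368] 0.96 0.3 139
```

View pics/h2.png

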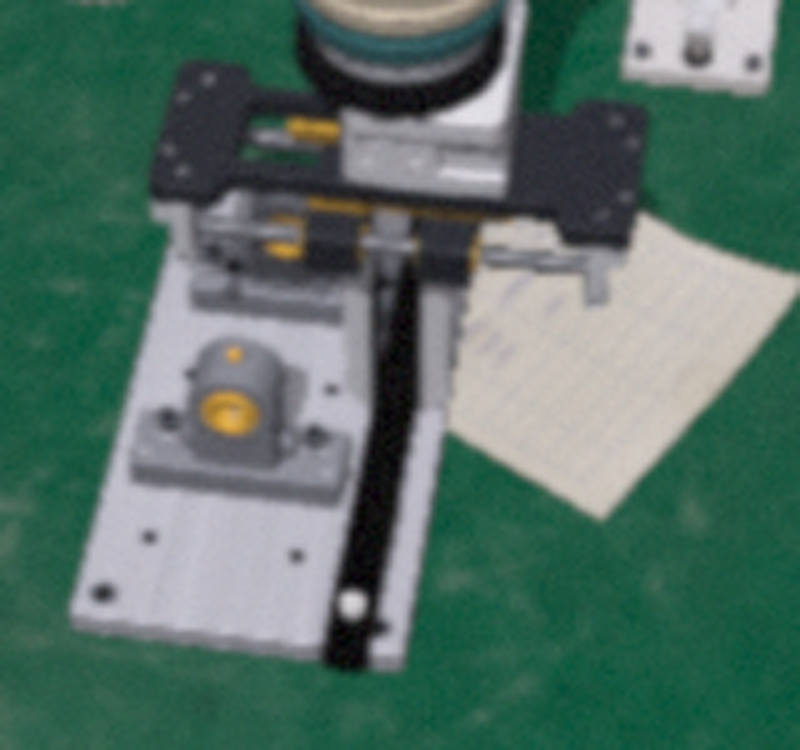

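Emit:
{"name": "arm_command", "arguments": {"series": [{"claw":0,"x":0,"y":0.001,"z":-0.0003,"rx":0,"ry":0,"rz":0},{"claw":0,"x":0,"y":0.001,"z":0,"rx":0,"ry":0,"rz":0},{"claw":0,"x":0,"y":0.001,"z":0,"rx":0,"ry":0,"rz":0},{"claw":0,"x":0,"y":0,"z":0,"rx":0,"ry":0,"rz":0}]}}

```text
clock: 7.9
tcp_pos: [0.5497, -0.0388, 0.0329]
orientation: [-179.9, -0.0, 91.1]
contact_force: [-4.2, -0.9, -4.0]
finger_gap: 0.0175
```

Emit:
{"name": "arm_command", "arguments": {"series": [{"claw":0,"x":0,"y":0.001,"z":0,"rx":0,"ry":0,"rz":0},{"claw":0,"x":0,"y":0,"z":0,"rx":0,"ry":0,"rz":0}]}}

```text
clock: 8.15
tcp_pos: [0.5498, -0.0388, 0.0329]
orientation: [-179.8, -0.0, 91.1]
contact_force: [-5.2, -1.8, -2.8]
finger_gap: 0.0177
```

```bash
python3 - <<'E'
from bar import *; from plan import st
s=st(); t=grab("top","i");d=grab("side","i")
barfit(t,d,[.5477,-.039,.019]); platefit(t,d)
crop(t,250,190,410,310,5,"pics/i1.png"); crop(d,260,160,420,310,5,"pics/i2.png")
E
```

```text
8.15 [ 0.5498 -0.0388  0.0329] [-1.7982e+02 -2.0000e-02  9.1110e+01] [-5.2 -1.8 -2.8] [-0.33  1.55 -0.01] 0.0177
bar [ 0.5495 -0.0406] 0.85 0.24 103
bar [ 0.547  -0.0358] 1.01 0.33 99
plate [ 0.589  -0.0394] 0.91 0.13 171
plate [ 0.5862 -0.0368] 0.91 0.31 140
```

View pics/i2.png

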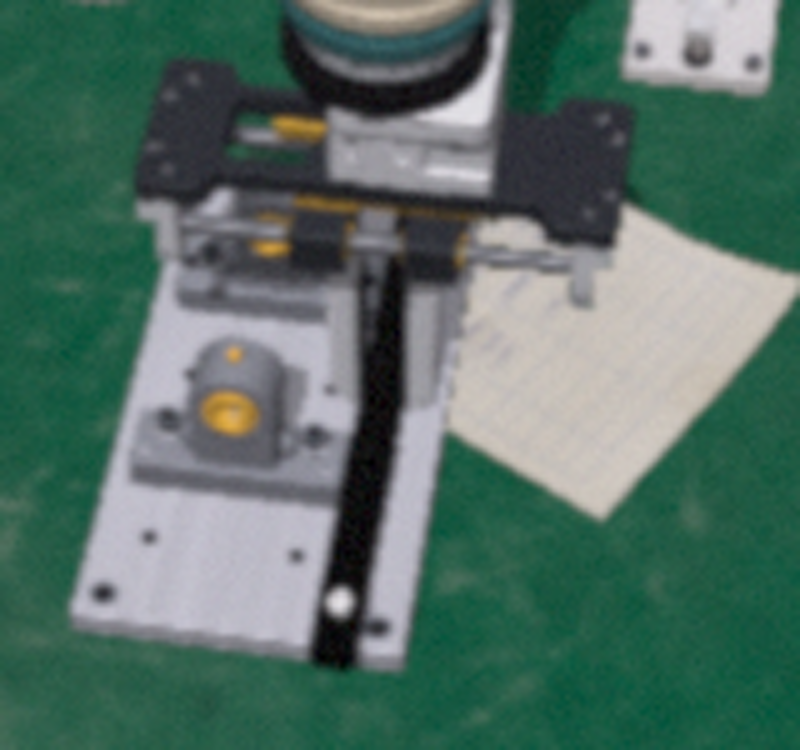

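Emit:
{"name": "arm_command", "arguments": {"series": [{"claw":0,"x":0,"y":0.001,"z":0,"rx":0,"ry":0,"rz":0},{"claw":0,"x":0,"y":0.001,"z":0,"rx":0,"ry":0,"rz":0},{"claw":0,"x":0,"y":0.001,"z":0,"rx":0,"ry":0,"rz":0},{"claw":0,"x":0,"y":0,"z":0,"rx":0,"ry":0,"rz":0}]}}

```text
clock: 8.75
tcp_pos: [0.5502, -0.0388, 0.0329]
orientation: [-179.5, -0.1, 91.1]
contact_force: [-10.6, -0.9, 2.8]
finger_gap: 0.0177
```

```bash
python3 - <<'E'
from bar import *; from plan import st
s=st(); t=grab("top","j");d=grab("side","j")
barfit(t,d,[.5477,-.039,.019]); platefit(t,d)
E
```

```text
8.75 [ 0.5502 -0.0388  0.0329] [-1.7954e+02 -7.0000e-02  9.1110e+01] [-10.6  -0.9   2.8] [-0.4   2.68  0.16] 0.0177
bar [ 0.5503 -0.0391] 1.3 0.15 103
bar [ 0.5474 -0.0355] 1.38 0.32 99
plate [ 0.589  -0.0394] 0.84 0.1 174
plate [ 0.5862 -0.0368] 0.9 0.3 139
```

Emit:
{"name": "arm_command", "arguments": {"series": [{"claw":0,"x":0,"y":-0.002,"z":0,"rx":0,"ry":0,"rz":0.004},{"claw":0,"x":0,"y":-0.0015,"z":0,"rx":0,"ry":0,"rz":0.003},{"claw":0,"x":0,"y":0,"z":0,"rx":0,"ry":0,"rz":0}]}}

```text
clock: 9.22
tcp_pos: [0.55, -0.0388, 0.0331]
orientation: [-179.9, -0.0, 90.7]
contact_force: [-6.6, -0.9, -3.7]
finger_gap: 0.0174
```

```bash
python3 - <<'E'
from bar import *; from plan import st
s=st(); t=grab("top","k");d=grab("side","k")
barfit(t,d,[.5477,-.039,.019]); platefit(t,d)
E
```

```text
9.22 [ 0.55   -0.0388  0.0331] [-179.89   -0.     90.74] [-6.6 -0.9 -3.7] [-0.31  1.45  0.18] 0.0174
bar [ 0.5503 -0.0399] 1.28 0.17 103
bar [ 0.5473 -0.0344] 1.31 0.32 99
plate [ 0.589  -0.0394] 0.87 0.11 169
plate [ 0.5863 -0.0368] 0.98 0.32 138
```

Emit:
{"name": "arm_command", "arguments": {"series": [{"claw":0,"x":0,"y":-0.0015,"z":0,"rx":0,"ry":0,"rz":0.002},{"claw":0,"x":0,"y":-0.0015,"z":0,"rx":0,"ry":0,"rz":0.002},{"claw":0,"x":0,"y":0,"z":0,"rx":0,"ry":0,"rz":0}]}}

```text
clock: 9.7
tcp_pos: [0.5493, -0.0387, 0.0338]
orientation: [179.8, 0.0, 90.5]
contact_force: [-1.4, -0.5, -2.8]
finger_gap: 0.0174
```

```bash
python3 - <<'E'
from bar import *; from plan import st
s=st(); t=grab("top","l");d=grab("side","l")
barfit(t,d,[.5477,-.039,.019]); platefit(t,d)
E
```

```text
9.7 [ 0.5493 -0.0387  0.0338] [1.7985e+02 1.0000e-02 9.0470e+01] [-1.4 -0.5 -2.8] [-0.07  0.35  0.11] 0.0174
bar [ 0.5493 -0.0408] 0.64 0.16 103
bar [ 0.5468 -0.0353] 0.61 0.31 99
plate [ 0.589  -0.0394] 0.87 0.11 172
plate [ 0.5863 -0.0368] 1.06 0.31 139
```

Emit:
{"name": "arm_command", "arguments": {"series": [{"claw":0,"x":0,"y":0,"z":0.0007,"rx":0,"ry":0,"rz":-0.006},{"claw":0,"x":0,"y":0.001,"z":0,"rx":0,"ry":0,"rz":0},{"claw":0,"x":0,"y":0,"z":0,"rx":0,"ry":0,"rz":0}]}}

```text
clock: 10.18
tcp_pos: [0.5494, -0.0389, 0.0328]
orientation: [180.0, 0.0, 90.8]
contact_force: [-0.2, -0.2, -1.8]
finger_gap: 0.0177
```

```bash
python3 - <<'E'
from bar import *; from plan import st
s=st(); t=grab("top","m");d=grab("side","m")
barfit(t,d,[.5477,-.039,.019]); platefit(t,d)
E
```

```text
10.18 [ 0.5494 -0.0389  0.0328] [1.7996e+02 1.0000e-02 9.0790e+01] [-0.2 -0.2 -1.8] [-0.07  0.05  0.  ] 0.0177
bar [ 0.5493 -0.0409] 0.66 0.15 103
bar [ 0.547  -0.0352] 0.89 0.33 99
plate [ 0.589  -0.0394] 0.86 0.1 172
plate [ 0.5862 -0.0368] 0.95 0.31 139
```

Emit:
{"name": "arm_command", "arguments": {"series": [{"claw":0,"x":0,"y":0.001,"z":0.0003,"rx":0,"ry":0,"rz":-0.002},{"claw":0,"x":0,"y":0.0005,"z":0,"rx":0,"ry":0,"rz":0},{"claw":0,"x":0,"y":0,"z":0,"rx":0,"ry":0,"rz":0}]}}

```text
clock: 10.65
tcp_pos: [0.5494, -0.0389, 0.0327]
orientation: [-179.9, -0.0, 90.9]
contact_force: [-3.2, -0.2, 5.4]
finger_gap: 0.0176
```

```bash
python3 - <<'E'
from bar import *; from plan import st
s=st(); t=grab("top","n");d=grab("side","n")
barfit(t,d,[.5477,-.039,.019]); platefit(t,d)
E
```

```text
10.65 [ 0.5494 -0.0389  0.0327] [-1.799e+02 -3.000e-02  9.089e+01] [-3.2 -0.2  5.4] [-0.1   0.84 -0.01] 0.0176
bar [ 0.5493 -0.0408] 0.66 0.15 103
bar [ 0.5467 -0.0351] 0.7 0.33 99
plate [ 0.5891 -0.0394] 0.85 0.1 171
plate [ 0.5863 -0.0368] 0.98 0.32 139
```

Emit:
{"name": "arm_command", "arguments": {"series": [{"claw":0,"x":0,"y":0.0005,"z":-0.0004,"rx":0,"ry":0,"rz":-0.003},{"claw":0,"x":0,"y":0.0005,"z":0,"rx":0,"ry":0,"rz":0},{"claw":0,"x":0,"y":0,"z":0,"rx":0,"ry":0,"rz":0}]}}

```text
clock: 11.12
tcp_pos: [0.5498, -0.0389, 0.0328]
orientation: [-179.8, -0.0, 91.1]
contact_force: [-4.5, -1.1, 5.4]
finger_gap: 0.0176
```

```bash
python3 - <<'E'
from bar import *; from plan import st
s=st(); t=grab("top","o");d=grab("side","o")
barfit(t,d,[.5477,-.039,.019]); platefit(t,d)
E
```

```text
11.12 [ 0.5498 -0.0389  0.0328] [-1.7983e+02 -3.0000e-02  9.1080e+01] [-4.5 -1.1  5.4] [-0.26  1.43  0.02] 0.0176
bar [ 0.5495 -0.0407] 0.81 0.23 103
bar [ 0.5471 -0.0353] 1.07 0.33 99
plate [ 0.589  -0.0394] 0.86 0.1 170
plate [ 0.5861 -0.0367] 0.87 0.32 141
```

Emit:
{"name": "arm_command", "arguments": {"series": [{"claw":0,"x":0,"y":-0.001,"z":-0.0002,"rx":0,"ry":0,"rz":0},{"claw":0,"x":0,"y":0,"z":0,"rx":0,"ry":0,"rz":0},{"claw":0.024,"x":0,"y":0,"z":0,"rx":0,"ry":0,"rz":0},{"claw":0.03,"x":0,"y":0,"z":0,"rx":0,"ry":0,"rz":0}]}}

```text
clock: 11.72
tcp_pos: [0.5521, -0.0386, 0.0332]
orientation: [179.8, 0.0, 91.1]
contact_force: [0.3, 0.7, 0.4]
finger_gap: 0.0289
```

```bash
python3 - <<'E'
from bar import *; from plan import st
s=st(); t=grab("top","p");d=grab("side","p")
barfit(t,d,[.5477,-.039,.019]); platefit(t,d)
crop(t,250,190,410,310,5,"pics/p1.png"); crop(d,260,160,420,310,5,"pics/p2.png")
E
```

```text
11.72 [ 0.5521 -0.0386  0.0332] [1.7984e+02 1.0000e-02 9.1110e+01] [0.3 0.7 0.4] [-0.09  0.09 -0.  ] 0.0289
bar [ 0.5498 -0.0406] 1.0 0.28 103
bar [ 0.547  -0.0351] 0.96 0.33 99
plate [ 0.589  -0.0394] 0.85 0.1 167
plate [ 0.5862 -0.0369] 0.95 0.32 137
```

View pics/p2.png

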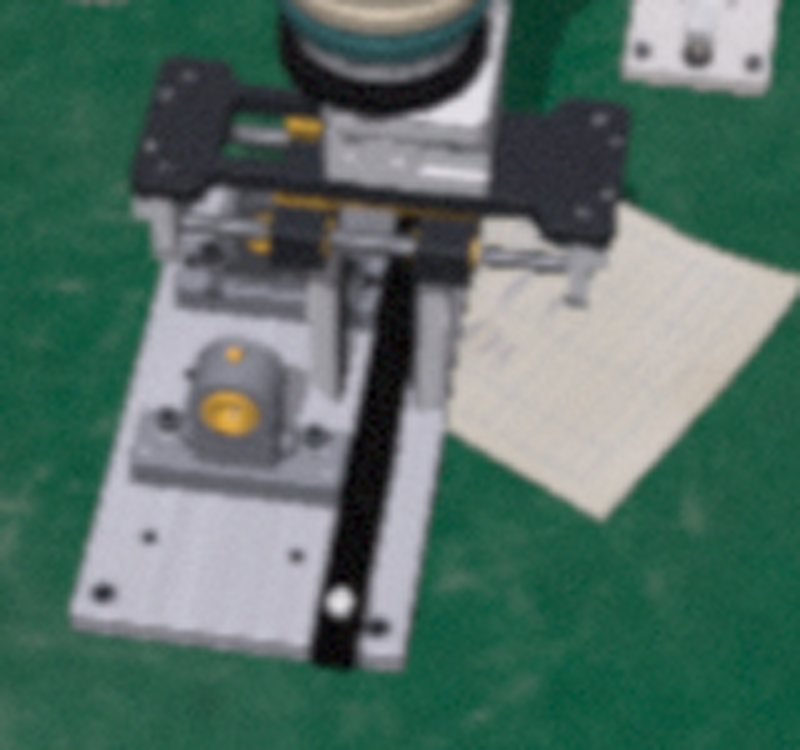

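```bash
python3 - <<'E'
from h import *
t=load("top","a");s=load("side","a")
z=.028
E=[((-.078,.006,z),(.07,.006,z)),((-.078,-.006,z),(.07,-.006,z)),((-.133,.008,z),(-.083,.008,z)),((-.133,-.008,z),(-.083,-.008,z)),((-.135,-.006,z),(-.135,.006,z))]
for v,e in (([t],[E]),([s],[E])):
    p,sg,n=fit(v,e,[.518,.272,np.radians(-82.1)],w=3); print(np.round(p[:2],4),np.degrees(p[2]),sg,n, pose2(p,[(-.108,0,z)]))
    for d in v: print(proj(d,pose2(p,[(-.135,0,z),(.08,0,z)])).round(1).tolist())
from plan import *
plan([.5521,-.0386,.1332],[180,0,91.1],[.5045,.3788,.12],[180,0,97.9],8)
E
```

```text
[0.5193 0.2723] -82.11242866744966 1.541292210234845 160 [[0.50444726 0.37925671 0.028     ]]
[[157.1, 273.2], [241.8, 262.5]]
[0.5157 0.2741] -82.90607370418996 0.7340291481947153 242 [[0.50236622 0.38128822 0.028     ]]
[[319.5, 462.2], [327.0, 335.6]]
[0.0523, -0.0049, 0.0017, -0.0, 0.0, -0.015]
[0.0523, -0.0042, 0.0016, -0.0, 0.0, -0.015]
[0.0524, -0.0034, 0.0017, -0.0, 0.0, -0.015]
[0.0525, -0.0026, 0.0016, -0.0, 0.0, -0.015]
[0.0525, -0.0018, 0.0017, -0.0, 0.0, -0.015]
[0.0525, -0.001, 0.0016, -0.0, 0.0, -0.015]
[0.0525, -0.0002, 0.0017, -0.0, 0.0, -0.015]
[0.0525, 0.0005, 0.0016, -0.0, 0.0, -0.015]
end [0.5045 0.3788 0.12  ] [180.     0.    97.98]
```

Emit:
{"name": "arm_command", "arguments": {"series": [{"claw":0.04,"x":0,"y":0,"z":-0.03,"rx":0,"ry":0,"rz":0},{"claw":0.04,"x":0,"y":0,"z":-0.04,"rx":0,"ry":0,"rz":0},{"claw":0.05,"x":0,"y":0,"z":-0.03,"rx":0,"ry":0,"rz":0}]}}

```text
clock: 12.2
tcp_pos: [0.5513, -0.0388, 0.1346]
orientation: [179.9, 0.0, 91.1]
contact_force: [1.5, 0.0, 0.9]
finger_gap: 0.0472
```

Emit:
{"name": "arm_command", "arguments": {"series": [{"claw":0.05,"x":0.0523,"y":-0.0049,"z":0.0017,"rx":0,"ry":0,"rz":-0.015},{"claw":0.05,"x":0.0523,"y":-0.0042,"z":0.0017,"rx":0,"ry":0,"rz":-0.015},{"claw":0.05,"x":0.0524,"y":-0.0034,"z":0.0017,"rx":0,"ry":0,"rz":-0.015},{"claw":0.05,"x":0.0525,"y":-0.0026,"z":0.0017,"rx":0,"ry":0,"rz":-0.015},{"claw":0.05,"x":0.0525,"y":-0.0018,"z":0.0017,"rx":0,"ry":0,"rz":-0.015}]}}

```text
clock: 12.82
tcp_pos: [0.5209, 0.2242, 0.1247]
orientation: [179.9, -0.0, 95.4]
contact_force: [0.8, 0.3, 0.4]
finger_gap: 0.0505
```

Emit:
{"name": "arm_command", "arguments": {"series": [{"claw":0.05,"x":0.0525,"y":-0.001,"z":0.0017,"rx":0,"ry":0,"rz":-0.015},{"claw":0.05,"x":0.0525,"y":-0.0002,"z":0.0017,"rx":0,"ry":0,"rz":-0.015},{"claw":0.05,"x":0.0525,"y":0.0005,"z":0.0017,"rx":0,"ry":0,"rz":-0.012},{"claw":0.05,"x":0,"y":0,"z":0.03,"rx":0,"ry":0,"rz":0},{"claw":0.05,"x":0,"y":0,"z":0,"rx":0,"ry":0,"rz":0}]}}

```text
clock: 13.45
tcp_pos: [0.5012, 0.3784, 0.0875]
orientation: [-179.8, 0.1, 97.9]
contact_force: [-0.0, -0.4, 0.0]
finger_gap: 0.0499
```

```bash
python3 - <<'E'
from bar import *; from plan import st
s=st(); t=grab("top","q");d=grab("side","q")
barfit(t,d,[.5477,-.039,.019]); platefit(t,d)
crop(t,265,200,405,300,5.7,"pics/q1.png"); crop(d,260,160,420,310,5,"pics/q2.png")
crop(d,260,330,400,480,4,"pics/q3.png")
E
```

```text
13.45 [0.5012 0.3784 0.0875] [-1.798e+02  1.100e-01  9.786e+01] [-0.  -0.4  0. ] [-0.12  0.07  0.04] 0.0499
bar [ 0.5498 -0.0407] 0.99 0.31 103
bar [ 0.5284 -0.0264] -13.32 1.24 52
plate [ 0.5891 -0.0394] 0.89 0.1 176
plate [ 0.5975 -0.0253] 5.52 0.62 71
```

View pics/q1.png

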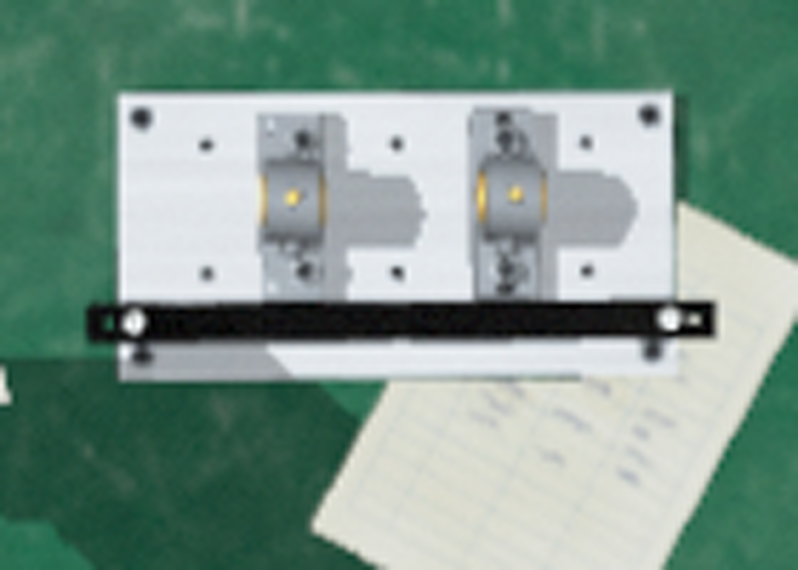

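View pics/q2.png

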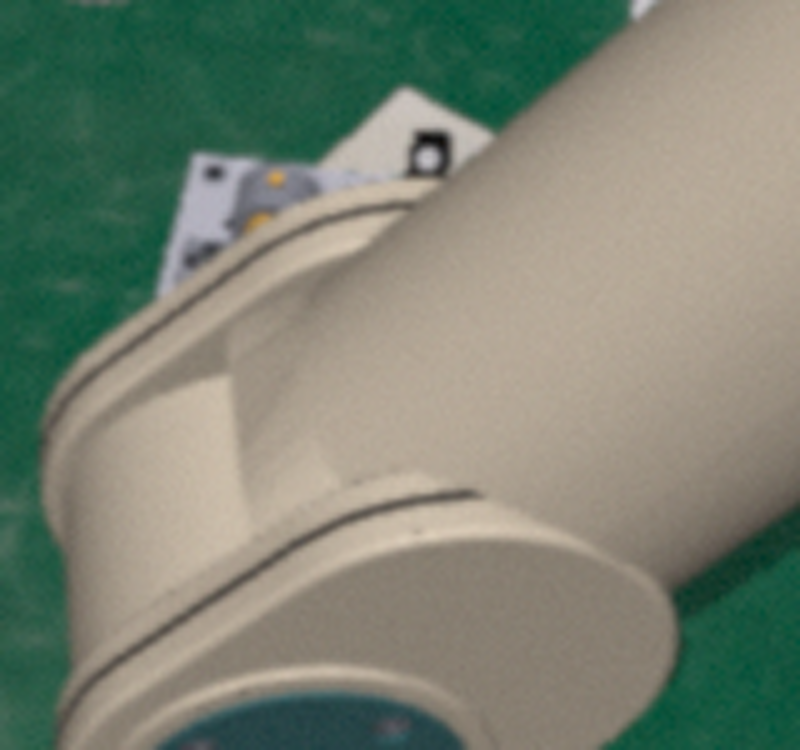

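View pics/q3.png

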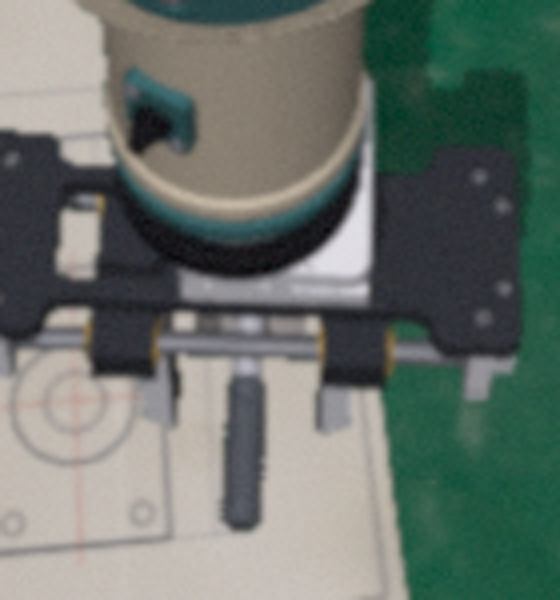

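```bash
python3 - <<'E'
from h import *
for tag,p in (("a",(.588,-.038)),("q",(.589,-.0394))):
    t=load("top",tag); im=t["img"].astype(float)
    sat=im[...,0]-im[...,2]
    pl=np.array([.589,-.0394,np.radians(.9)])
    out=[]
    for y in (.047,-.047):
        # predicted dot
        u=proj(t,pose2(pl,[(.012,y,.084)]))[0]
        # search local max of yellow within 4 px
        ui,vi=int(round(u[0])),int(round(u[1]))
        w=np.clip(sat[vi-5:vi+6,ui-4:ui+5]-40,0,None)
        vv,uu=np.mgrid[vi-5:vi+6,ui-4:ui+5]
        k=np.unravel_index(w.argmax(),w.shape); 
        m=(abs(vv-vv[k])<=2)&(abs(uu-uu[k])<=2); w=w*m
        c=[(uu*w).sum()/w.sum(),(vv*w).sum()/w.sum()]
        P=unproj(t,[c],.084)[0]; out.append(P); print(tag,y,u.round(2),np.round(c,2),P.round(4),w.max())
    d=out[1]-out[0]; th=np.radians(.9); 
    # local x diff
    print("local dx",1000*(d[0]*np.cos(th)+d[1]*np.sin(th)), "dy",1000*(-d[0]*np.sin(th)+d[1]*np.cos(th)))
# patch shift a->q for right and left pedestal
a=load("top","a")["img"].mean(2).astype(np.float32);q=load("top","q")["img"].mean(2).astype(np.float32)
for nm,(u0,u1,v0,v1) in {"left":(306,326,218,252),"right":(344,364,218,250)}.items():
    A=a[v0:v1,u0:u1];B=q[v0:v1,u0:u1]
    A4=cv2.resize(A,None,fx=10,fy=10,interpolation=cv2.INTER_CUBIC);q4=cv2.resize(q[v0-6:v1+6,u0-6:u1+6],None,fx=10,fy=10,interpolation=cv2.INTER_CUBIC)
    r=cv2.matchTemplate(q4,A4,cv2.TM_CCOEFF_NORMED);_,mx,_,loc=cv2.minMaxLoc(r); print(nm,mx,(loc[0]-60)/10,(loc[1]-60)/10)
E
```

```text
a 0.047 [316.28 233.85] [315.91 234.18] [0.5995 0.0087 0.084 ] 79.0
a -0.047 [355.34 233.71] [354.92 236.84] [ 0.5942 -0.0852  0.084 ] 73.0
local dx -6.783241786013457 dy -93.81227914788741
q 0.047 [316.28 233.85] [315.89 234.17] [0.5995 0.0087 0.084 ] 79.0
q -0.047 [355.34 233.71] [355.05 233.64] [ 0.6019 -0.0855  0.084 ] 68.0
local dx 0.9358577561864945 dy -94.25662238790079
left 0.998493492603302 0.0 0.0
right 0.8464755415916443 0.0 -1.9
```

Emit:
{"name": "arm_command", "arguments": {"series": [{"claw":0.05,"x":0,"y":0.0025,"z":0.03,"rx":0,"ry":0,"rz":0},{"claw":0.04,"x":0,"y":0,"z":0.025,"rx":0,"ry":0,"rz":0},{"claw":0.03,"x":0,"y":0,"z":0.0065,"rx":0,"ry":0,"rz":0},{"claw":0.03,"x":0,"y":0,"z":0,"rx":0,"ry":0,"rz":0}]}}

```text
clock: 14.05
tcp_pos: [0.5062, 0.3786, 0.0288]
orientation: [179.9, -0.0, 97.7]
contact_force: [-0.8, -0.1, -0.3]
finger_gap: 0.03
```

```bash
python3 - <<'E'
from bar import *; from plan import st
s=st(); d=grab("side","r")
crop(d,260,330,400,480,4,"pics/r3.png")
E
```

```text
14.05 [0.5062 0.3786 0.0288] [ 1.7995e+02 -2.0000e-02  9.7730e+01] [-0.8 -0.1 -0.3] [-0.05  0.06  0.01] 0.03
```

View pics/r3.png

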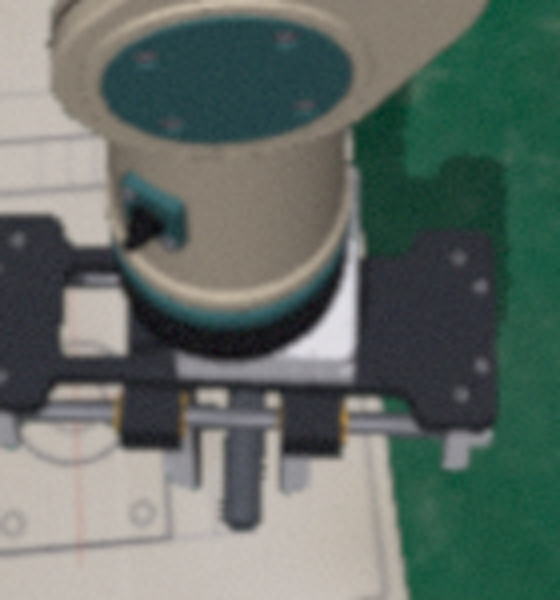

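Emit:
{"name": "arm_command", "arguments": {"series": [{"claw":0.03,"x":0,"y":0,"z":0.0027,"rx":0,"ry":0,"rz":0},{"claw":0,"x":0,"y":0,"z":0,"rx":0,"ry":0,"rz":0},{"claw":0,"x":0,"y":0,"z":0,"rx":0,"ry":0,"rz":0},{"claw":0,"x":0,"y":0,"z":0,"rx":0,"ry":0,"rz":0},{"claw":0,"x":0,"y":0,"z":0,"rx":0,"ry":0,"rz":0}]}}

```text
clock: 14.72
tcp_pos: [0.5052, 0.3791, 0.0253]
orientation: [-180.0, -0.0, 97.8]
contact_force: [-0.8, 0.5, 1.2]
finger_gap: 0.0148
```

Emit:
{"name": "arm_command", "arguments": {"series": [{"claw":0,"x":0,"y":0,"z":-0.015,"rx":0,"ry":0,"rz":0},{"claw":0,"x":0,"y":0,"z":-0.035,"rx":0,"ry":0,"rz":0},{"claw":0,"x":0,"y":0,"z":-0.03,"rx":0,"ry":0,"rz":0}]}}

```text
clock: 15.1
tcp_pos: [0.5058, 0.3788, 0.107]
orientation: [179.9, -0.0, 97.8]
contact_force: [-0.0, 0.1, -0.8]
finger_gap: 0.0155
```

```bash
python3 - <<'E'
from plan import *
s=st()
plan(s["tcp_pos"],[180,0,s["orientation"][2]],[.5967,.2412,.100],[180,0,90.9],5)
E
```

```text
15.1 [0.5058 0.3788 0.107 ] [ 1.7995e+02 -1.0000e-02  9.7770e+01] [-0.   0.1 -0.8] [ 0.06  0.   -0.03] 0.0155
[-0.0297, 0.0143, 0.0014, 0.0, -0.0, 0.024]
[-0.0294, 0.015, 0.0014, 0.0, -0.0, 0.024]
[-0.029, 0.0157, 0.0014, 0.0, -0.0, 0.024]
[-0.0286, 0.0164, 0.0014, 0.0, -0.0, 0.024]
[-0.0283, 0.0171, 0.0014, 0.0, -0.0, 0.024]
end [0.5967 0.2412 0.1   ] [180.     0.    90.89]
```

Emit:
{"name": "arm_command", "arguments": {"series": [{"claw":0,"x":-0.0297,"y":0.0143,"z":0.0014,"rx":0,"ry":0,"rz":0.024},{"claw":0,"x":-0.0294,"y":0.015,"z":0.0014,"rx":0,"ry":0,"rz":0.024},{"claw":0,"x":-0.029,"y":0.0157,"z":0.0014,"rx":0,"ry":0,"rz":0.024},{"claw":0,"x":-0.0286,"y":0.0164,"z":0.0014,"rx":0,"ry":0,"rz":0.024},{"claw":0,"x":-0.0283,"y":0.0171,"z":0.0014,"rx":0,"ry":0,"rz":0.024}]}}

```text
clock: 15.72
tcp_pos: [0.5971, 0.2404, 0.0991]
orientation: [180.0, -0.0, 90.9]
contact_force: [0.7, 0.3, -0.7]
finger_gap: 0.0152
```

Emit:
{"name": "arm_command", "arguments": {"series": [{"claw":0,"x":0,"y":0,"z":0.025,"rx":0,"ry":0,"rz":0},{"claw":0,"x":0,"y":0,"z":0.015,"rx":0,"ry":0,"rz":0},{"claw":0,"x":0,"y":0,"z":0,"rx":0,"ry":0,"rz":0},{"claw":0,"x":0,"y":0,"z":0,"rx":0,"ry":0,"rz":0}]}}

```text
clock: 16.23
tcp_pos: [0.5965, 0.242, 0.0588]
orientation: [180.0, -0.0, 91.0]
contact_force: [-0.3, 0.5, -1.1]
finger_gap: 0.015
```

```bash
cat > rod.py <<'E'
from bar import *; from plan import st
def rodview(tag,cam=True):
    s=st(); t=grab("top",tag);d=grab("side",tag)
    p=s["tcp_pos"]; y=np.radians(s["orientation"][2]+180); D=np.array([np.cos(y),np.sin(y),0])
    ax=lambda l:p+np.array([0,0,.0027])+D*(l+.108)
    pl=np.array([.5886,-.038,np.radians(.9)])
    B=pose2(pl,[(.012,.061,.062),(.012,-.033,.062)])
    for nm,v in (("top",t),("side",d)):
        print(nm,"pred nose,x=-80",proj(v,[ax(.08),ax(-.08)]).round(1).tolist(),"bores",proj(v,B).round(1).tolist())
    print("nose local", (lambda r:(np.cos(-pl[2])*r[0]-np.sin(-pl[2])*r[1],np.sin(-pl[2])*r[0]+np.cos(-pl[2])*r[1],r[2]))((ax(.08)-[pl[0],pl[1],0]).round(4)))
    crop(t,200,190,400,310,4,f"pics/{tag}1.png"); crop(d,255,170,405,330,5,f"pics/{tag}2.png")
E
python3 -c "
from rod import *
rodview('s')"
```

```text
16.23 [0.5965 0.242  0.0588] [ 1.7996e+02 -2.0000e-02  9.0970e+01] [-0.3  0.5 -1.1] [0.03 0.05 0.  ] 0.015
top pred nose,x=-80 [[297.3, 234.5], [231.9, 234.9]] bores [[309.9, 234.7], [348.3, 234.6]]
side pred nose,x=-80 [[301.0, 255.3], [283.1, 328.7]] bores [[304.3, 242.7], [313.0, 207.1]]
nose local (np.float64(0.012543703813233935), np.float64(0.09181429896615156), np.float64(0.0615))
```

View pics/s1.png

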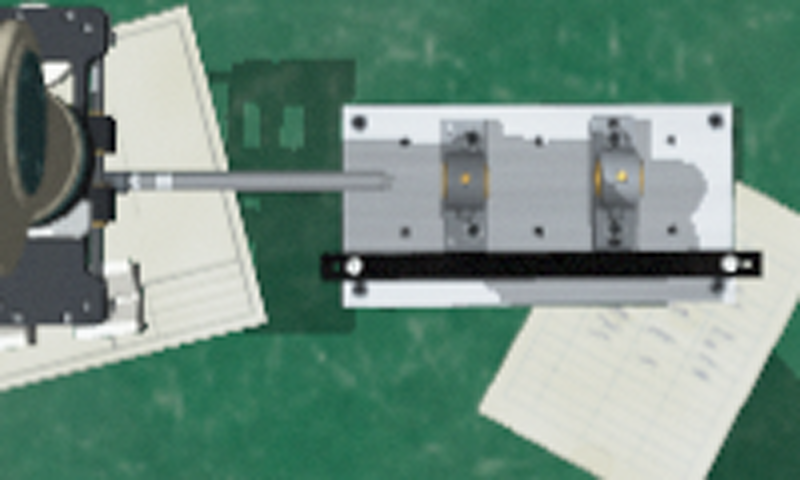

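View pics/s2.png

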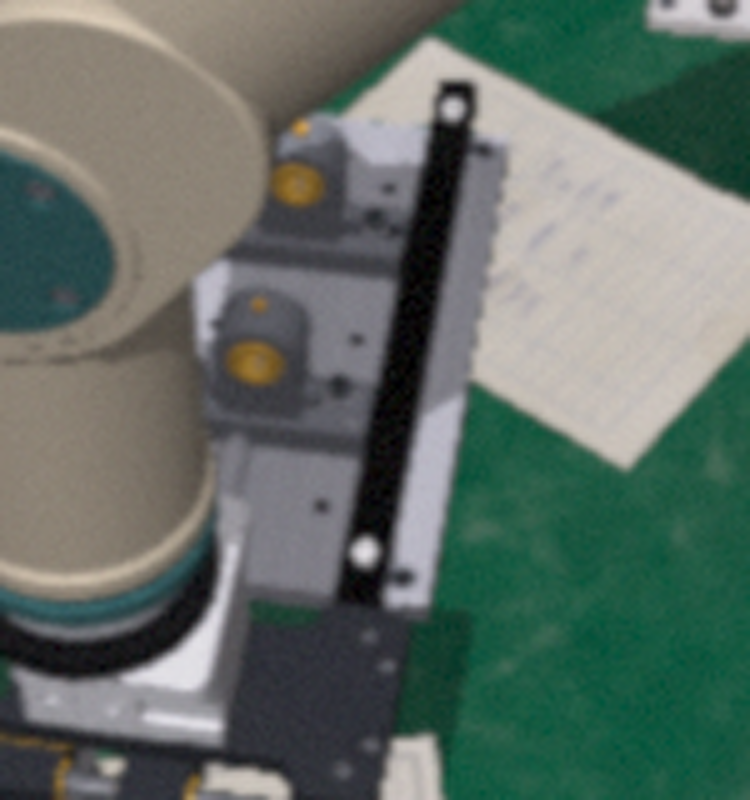

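```bash
python3 - <<'E'
from rod import *
d=load("side","s")
crop(d,285,225,325,285,12,"pics/s4.png")
p=np.array([.5965,.242,.0588]);y=np.radians(270.97);D=np.array([np.cos(y),np.sin(y),0])
for dr in (0,.01,.02,.03):
    q=[p+[0,0,.0027]+D*(l+.108)-np.array([0,0,dr*(l+.108)]) for l in (.08,.06,.04)]
    print(dr,((proj(d,q)-[285,225])*12+5.5).round(0).tolist())
print(((proj(d,pose2([.5886,-.038,np.radians(.9)],[(.012,.061,.062)]))-[285,225])*12+5.5).round(0))
E
```

```text
0 [[198.0, 370.0], [173.0, 470.0], [148.0, 573.0]]
0.01 [[198.0, 377.0], [174.0, 477.0], [149.0, 579.0]]
0.02 [[199.0, 385.0], [174.0, 484.0], [149.0, 585.0]]
0.03 [[199.0, 392.0], [175.0, 490.0], [149.0, 591.0]]
[[238. 218.]]
```

View pics/s4.png

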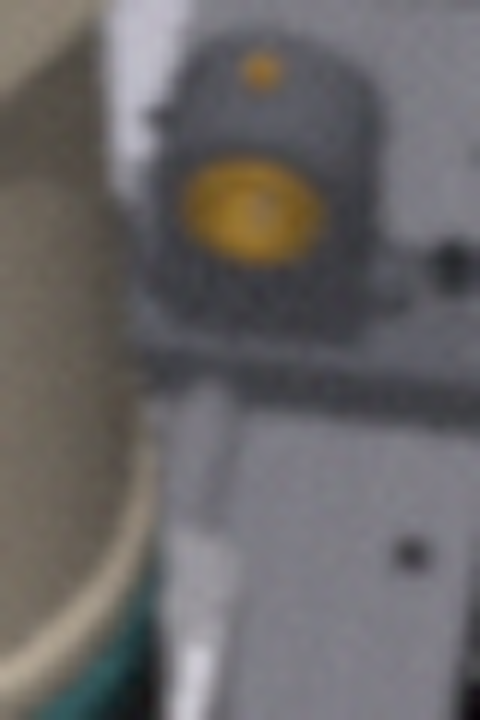

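```bash
python3 - <<'E'
from rod import *
t=load("top","s")
crop(t,218,222,318,247,8,"pics/s5.png")
p=np.array([.5965,.242,.0588]);y=np.radians(270.97);D=np.array([np.cos(y),np.sin(y),0])
for dr in (0,.02):
    q=[p+[0,0,.0027]+D*(l+.108)-np.array([0,0,dr*(l+.108)]) for l in (.08,.072,-.08)]
    print(dr,((proj(t,q)-[218,222])*8+3.5).round(0).tolist())
print(((proj(t,pose2([.5886,-.038,np.radians(.9)],[(.012,.061,.062),(.012,.047,.084)]))-[218,222])*8+3.5).round(0))
E
```

```text
0 [[638.0, 104.0], [612.0, 104.0], [114.0, 107.0]]
0.02 [[638.0, 105.0], [612.0, 105.0], [115.0, 107.0]]
[[739. 105.]
 [785. 100.]]
```

View pics/s5.png

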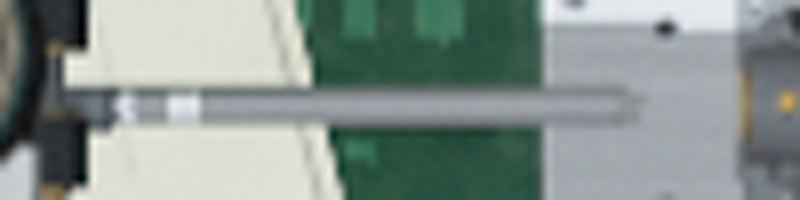

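Emit:
{"name": "arm_command", "arguments": {"series": [{"claw":0,"x":0,"y":0,"z":-0.0005,"rx":0,"ry":-0.025,"rz":0},{"claw":0,"x":0,"y":0,"z":0,"rx":0,"ry":0,"rz":0}]}}

```text
clock: 16.58
tcp_pos: [0.5963, 0.2427, 0.0589]
orientation: [180.0, 1.4, 91.0]
contact_force: [0.4, 0.6, -1.6]
finger_gap: 0.0154
```

```bash
python3 -c "
from rod import *
rodview('u')
d=load('side','u'); crop(d,285,225,325,285,12,'pics/u4.png')"
```

```text
16.57 [0.5963 0.2427 0.0589] [179.98   1.42  91.03] [ 0.4  0.6 -1.6] [0.12 0.05 0.04] 0.0154
top pred nose,x=-80 [[297.0, 234.6], [231.6, 235.0]] bores [[309.9, 234.7], [348.3, 234.6]]
side pred nose,x=-80 [[300.9, 255.6], [283.2, 329.1]] bores [[304.3, 242.7], [313.0, 207.1]]
nose local (np.float64(0.012456282003835225), np.float64(0.09261577100386807), np.float64(0.0616))
```

View pics/u4.png

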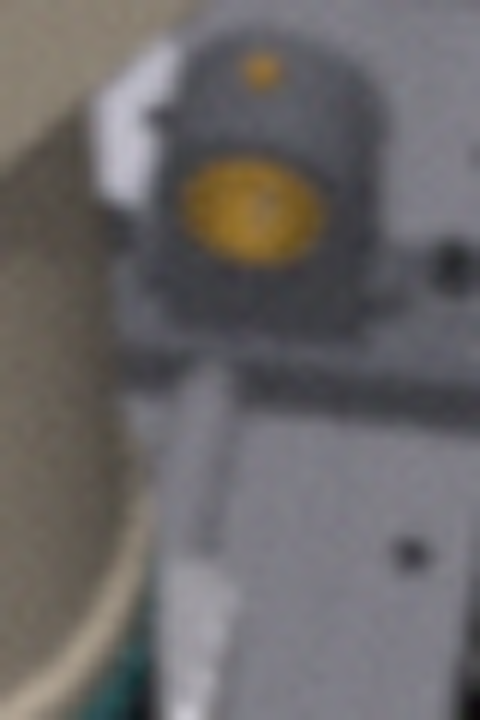

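Emit:
{"name": "arm_command", "arguments": {"series": [{"claw":0,"x":-0.013,"y":0,"z":0.0003,"rx":0,"ry":-0.003,"rz":0},{"claw":0,"x":-0.013,"y":0,"z":0.0003,"rx":0,"ry":0,"rz":0},{"claw":0,"x":0,"y":0,"z":0,"rx":0,"ry":0,"rz":0},{"claw":0,"x":0,"y":0,"z":0,"rx":0,"ry":0,"rz":0}]}}

```text
clock: 17.18
tcp_pos: [0.5968, 0.2152, 0.0588]
orientation: [-180.0, 1.6, 90.9]
contact_force: [-0.2, 0.8, -1.2]
finger_gap: 0.0151
```

```bash
python3 -c "
from rod import *
rodview('v')
d=load('side','v'); crop(d,285,225,325,265,12,'pics/v4.png')
d=load('top','v'); crop(d,258,215,378,255,6.6,'pics/v5.png')"
```

```text
17.18 [0.5968 0.2152 0.0588] [-180.      1.57   90.88] [-0.2  0.8 -1.2] [ 0.08  0.08 -0.02] 0.0151
top pred nose,x=-80 [[308.2, 234.7], [242.8, 234.9]] bores [[309.9, 234.7], [348.3, 234.6]]
side pred nose,x=-80 [[303.9, 244.5], [286.5, 315.4]] bores [[304.3, 242.7], [313.0, 207.1]]
nose local (np.float64(0.012124318441008324), np.float64(0.06511759287889123), np.float64(0.0615))
```

View pics/v4.png

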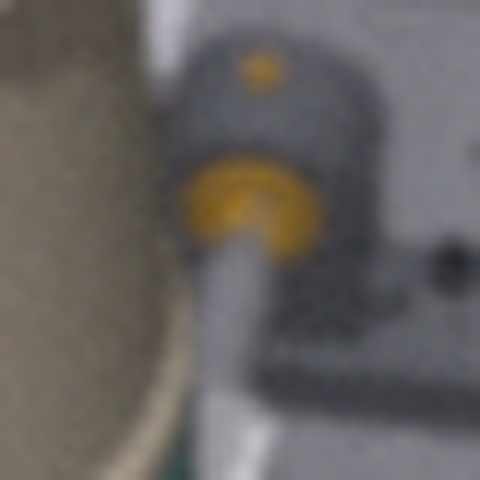

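View pics/v5.png

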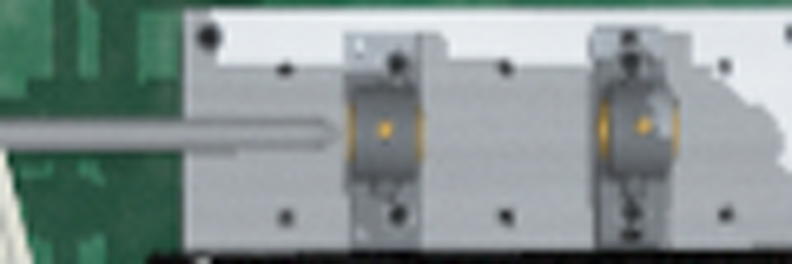

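Emit:
{"name": "arm_command", "arguments": {"series": [{"claw":0,"x":-0.005,"y":0,"z":-0.0005,"rx":0,"ry":0,"rz":0},{"claw":0,"x":-0.005,"y":0,"z":0.0001,"rx":0,"ry":0,"rz":0},{"claw":0,"x":-0.005,"y":0,"z":0.0001,"rx":0,"ry":0,"rz":0},{"claw":0,"x":0,"y":0,"z":0,"rx":0,"ry":0,"rz":0}]}}

```text
clock: 17.77
tcp_pos: [0.5971, 0.1994, 0.0596]
orientation: [-180.0, 1.6, 90.9]
contact_force: [0.3, -1.0, -0.3]
finger_gap: 0.0153
```

```bash
python3 -c "
from rod import *
rodview('w')
d=load('side','w'); crop(d,285,225,325,265,12,'pics/w4.png')
d=load('top','w'); crop(d,258,215,378,255,6.6,'pics/w5.png')"
```

```text
17.77 [0.5971 0.1994 0.0596] [-180.      1.63   90.85] [ 0.3 -1.  -0.3] [0.04 0.06 0.01] 0.0153
top pred nose,x=-80 [[314.7, 234.7], [249.2, 234.9]] bores [[309.9, 234.7], [348.3, 234.6]]
side pred nose,x=-80 [[305.4, 237.9], [288.4, 307.5]] bores [[304.3, 242.7], [313.0, 207.1]]
nose local (np.float64(0.012076118153977886), np.float64(0.04931640062221863), np.float64(0.0623))
```

View pics/w4.png

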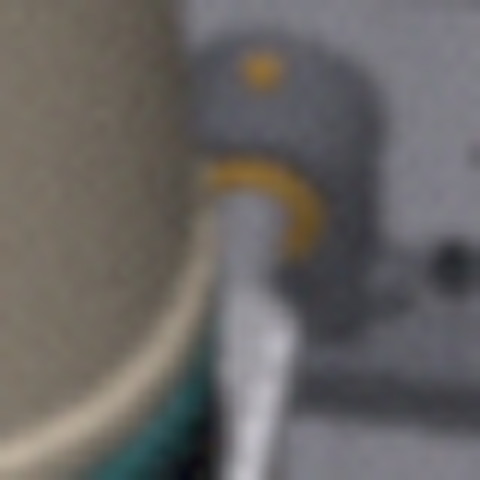

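View pics/w5.png

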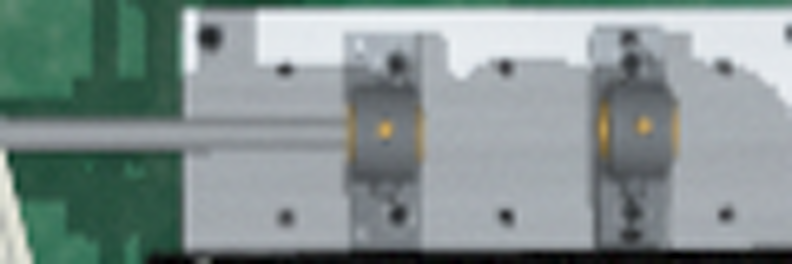

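Emit:
{"name": "arm_command", "arguments": {"series": [{"claw":0,"x":-0.008,"y":0,"z":0.0002,"rx":0,"ry":0,"rz":0},{"claw":0,"x":-0.008,"y":0,"z":0.0002,"rx":0,"ry":0,"rz":0},{"claw":0,"x":-0.008,"y":0,"z":0.0002,"rx":0,"ry":0,"rz":0},{"claw":0,"x":-0.008,"y":0,"z":0.0002,"rx":0,"ry":0,"rz":0}]}}

```text
clock: 18.38
tcp_pos: [0.5975, 0.1675, 0.0596]
orientation: [-180.0, 1.6, 90.9]
contact_force: [0.9, -0.1, -0.7]
finger_gap: 0.015
```

Emit:
{"name": "arm_command", "arguments": {"series": [{"claw":0,"x":-0.008,"y":0,"z":0.0002,"rx":0,"ry":0,"rz":0},{"claw":0,"x":-0.008,"y":0,"z":0.0002,"rx":0,"ry":0,"rz":0},{"claw":0,"x":-0.008,"y":0,"z":0.0002,"rx":0,"ry":0,"rz":0},{"claw":0,"x":0,"y":0,"z":0,"rx":0,"ry":0,"rz":0}]}}

```text
clock: 18.88
tcp_pos: [0.598, 0.1432, 0.0597]
orientation: [-180.0, 1.6, 90.8]
contact_force: [-0.7, -0.5, -0.9]
finger_gap: 0.0152
```

```bash
python3 -c "
from rod import *
rodview('x')
d=load('side','x'); crop(d,285,190,345,265,8,'pics/x4.png')
d=load('top','x'); crop(d,258,215,378,255,6.6,'pics/x5.png')"
```

```text
18.88 [0.598  0.1432 0.0597] [-180.      1.63   90.84] [-0.7 -0.5 -0.9] [0.06 0.09 0.02] 0.0152
top pred nose,x=-80 [[337.7, 234.6], [272.2, 234.8]] bores [[309.9, 234.7], [348.3, 234.6]]
side pred nose,x=-80 [[310.7, 216.4], [294.7, 281.4]] bores [[304.3, 242.7], [313.0, 207.1]]
nose local (np.float64(0.011991697495307712), np.float64(-0.006989219640348322), np.float64(0.0624))
```

View pics/x4.png

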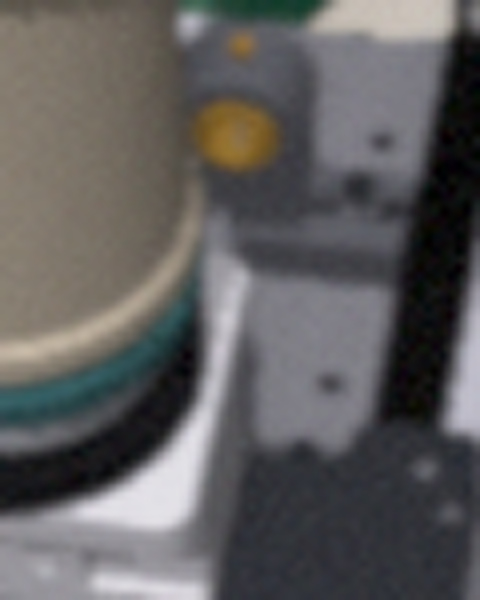

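View pics/x5.png

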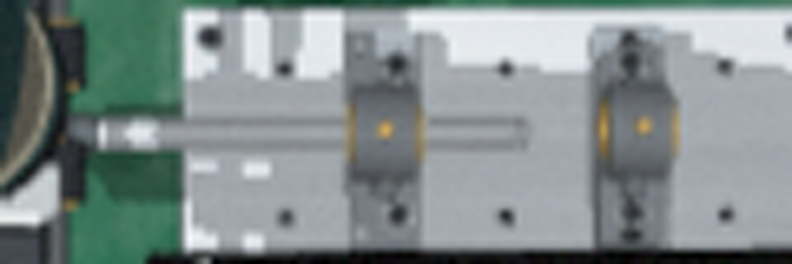

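Emit:
{"name": "arm_command", "arguments": {"series": [{"claw":0,"x":-0.007,"y":0,"z":0.0002,"rx":0,"ry":0,"rz":0},{"claw":0,"x":-0.007,"y":0,"z":0.0002,"rx":0,"ry":0,"rz":0},{"claw":0,"x":-0.007,"y":0,"z":0.0002,"rx":0,"ry":0,"rz":0},{"claw":0,"x":-0.005,"y":0,"z":0.0001,"rx":0,"ry":0,"rz":0},{"claw":0,"x":-0.004,"y":0,"z":0.0001,"rx":0,"ry":0,"rz":0}]}}

```text
clock: 19.6
tcp_pos: [0.5984, 0.1139, 0.0597]
orientation: [-180.0, 1.6, 90.9]
contact_force: [0.1, -0.6, -1.8]
finger_gap: 0.0152
```

Emit:
{"name": "arm_command", "arguments": {"series": [{"claw":0,"x":-0.004,"y":0,"z":0.0001,"rx":0,"ry":0,"rz":0},{"claw":0,"x":-0.004,"y":0,"z":0.0001,"rx":0,"ry":0,"rz":0},{"claw":0,"x":0,"y":0,"z":0,"rx":0,"ry":0,"rz":0}]}}

```text
clock: 19.98
tcp_pos: [0.5986, 0.1059, 0.0597]
orientation: [180.0, 1.6, 90.9]
contact_force: [0.1, 0.1, -0.9]
finger_gap: 0.0148
```

```bash
python3 -c "
from rod import *
rodview('y')
d=load('top','y'); crop(d,258,215,378,255,6.6,'pics/y5.png')"
```

```text
19.98 [0.5986 0.1059 0.0597] [180.     1.62  90.89] [ 0.1  0.1 -0.9] [0.04 0.02 0.  ] 0.0148
top pred nose,x=-80 [[352.9, 234.5], [287.5, 234.7]] bores [[309.9, 234.7], [348.3, 234.6]]
side pred nose,x=-80 [[313.9, 202.9], [298.7, 265.1]] bores [[304.3, 242.7], [313.0, 207.1]]
nose local (np.float64(0.012205715865562131), np.float64(-0.044297183885763716), np.float64(0.0624))
```

View pics/y5.png

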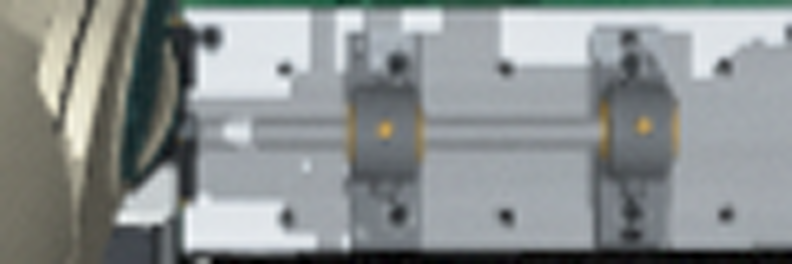

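Emit:
{"name": "arm_command", "arguments": {"series": [{"claw":0,"x":-0.006,"y":0,"z":0.0002,"rx":0,"ry":0,"rz":0},{"claw":0,"x":-0.006,"y":0,"z":0.0002,"rx":0,"ry":0,"rz":0},{"claw":0,"x":-0.006,"y":0,"z":0.0002,"rx":0,"ry":0,"rz":0},{"claw":0,"x":-0.006,"y":0,"z":0.0001,"rx":0,"ry":0,"rz":0},{"claw":0,"x":-0.004,"y":0,"z":0.0001,"rx":0,"ry":0,"rz":0}]}}

```text
clock: 20.7
tcp_pos: [0.599, 0.0777, 0.0597]
orientation: [180.0, 1.6, 90.9]
contact_force: [-0.0, 0.0, -1.4]
finger_gap: 0.0149
```

Emit:
{"name": "arm_command", "arguments": {"series": [{"claw":0,"x":0,"y":0,"z":0,"rx":0,"ry":0,"rz":0}]}}

```text
clock: 20.82
tcp_pos: [0.599, 0.0778, 0.0598]
orientation: [180.0, 1.6, 90.9]
contact_force: [0.2, -0.5, -1.3]
finger_gap: 0.0148
```

```bash
cat > dots.py <<'E'
from h import *
def dots(t,yaw=.87):
    im=t["img"].astype(float); sat=im[...,0]-im[...,2]; pl=np.array([.589,-.0394,np.radians(yaw)]); out=[]
    for y in (.047,-.047):
        u=proj(t,pose2(pl,[(.012,y,.084)]))[0]; ui,vi=int(round(u[0])),int(round(u[1]))
        w=np.clip(sat[vi-5:vi+6,ui-4:ui+5]-40,0,None); vv,uu=np.mgrid[vi-5:vi+6,ui-4:ui+5]
        k=np.unravel_index(w.argmax(),w.shape); w=w*((abs(vv-vv[k])<=2)&(abs(uu-uu[k])<=2))
        out.append(unproj(t,[[(uu*w).sum()/w.sum(),(vv*w).sum()/w.sum()]],.084)[0])
    d=out[1]-out[0]; th=np.radians(yaw); return 1000*(d[0]*np.cos(th)+d[1]*np.sin(th))
if __name__=="__main__":
    import sys
    for g in sys.argv[1:]: print(g,round(dots(load("top",g)),2) if 0 else round(float(dots(load("top",g))),2))
E
python3 -c "
from rod import *
rodview('z')
d=load('top','z'); crop(d,258,215,378,255,6.6,'pics/z5.png')"; python3 dots.py a q s u v w x y z
```

```text
20.82 [0.599  0.0778 0.0598] [180.     1.61  90.87] [ 0.2 -0.5 -1.3] [ 0.09 -0.01  0.02] 0.0148
top pred nose,x=-80 [[364.3, 234.4], [299.0, 234.6]] bores [[309.9, 234.7], [348.3, 234.6]]
side pred nose,x=-80 [[316.3, 193.1], [301.6, 253.3]] bores [[304.3, 242.7], [313.0, 207.1]]
nose local (np.float64(0.012164290902092633), np.float64(-0.07240000018542311), np.float64(0.0625))
a -6.73
q 0.99
s 1.04
u 1.01
v 1.13
w 1.1
x 1.05
y 1.1
z 1.12
```

View pics/z5.png

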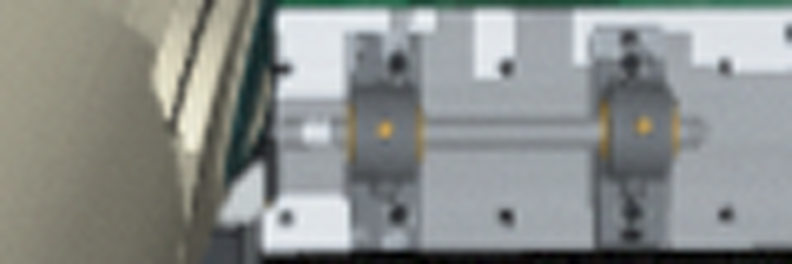

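Emit:
{"name": "arm_command", "arguments": {"series": [{"claw":0,"x":0,"y":0.0007,"z":0,"rx":0,"ry":0,"rz":0.006},{"claw":0,"x":0,"y":0.0008,"z":0,"rx":0,"ry":0,"rz":0.006},{"claw":0,"x":0,"y":0,"z":0,"rx":0,"ry":0,"rz":0}]}}

```text
clock: 21.3
tcp_pos: [0.6003, 0.0786, 0.0596]
orientation: [-180.0, 1.6, 90.2]
contact_force: [0.0, 1.3, -1.4]
finger_gap: 0.0149
```

```bash
python3 -c "
from rod import *; from dots import dots
st(); t=grab('top','aa'); print(dots(t))"
```

```text
21.3 [0.6003 0.0786 0.0596] [-180.      1.59   90.24] [ 0.   1.3 -1.4] [0.07 0.09 0.05] 0.0149
1.090822910550897
```

Emit:
{"name": "arm_command", "arguments": {"series": [{"claw":0,"x":0,"y":0.0008,"z":0,"rx":0,"ry":0,"rz":0.006},{"claw":0,"x":0,"y":0.0008,"z":0,"rx":0,"ry":0,"rz":0.006},{"claw":0,"x":0,"y":0,"z":0,"rx":0,"ry":0,"rz":0}]}}

```text
clock: 21.72
tcp_pos: [0.6007, 0.0786, 0.0595]
orientation: [-179.9, 1.6, 89.6]
contact_force: [-4.5, 0.8, 1.6]
finger_gap: 0.0152
```

```bash
python3 -c "
from rod import *; from dots import dots
st(); t=grab('top','ab'); print(dots(t))"
```

```text
21.73 [0.6007 0.0786 0.0595] [-179.88    1.58   89.55] [-4.5  0.8  1.6] [0.27 1.04 0.06] 0.0152
1.0436886423389027
```

Emit:
{"name": "arm_command", "arguments": {"series": [{"claw":0,"x":0,"y":0.001,"z":0,"rx":0,"ry":0,"rz":0.006},{"claw":0,"x":0,"y":0.001,"z":0,"rx":0,"ry":0,"rz":0.006},{"claw":0,"x":0,"y":0,"z":0,"rx":0,"ry":0,"rz":0}]}}

```text
clock: 22.15
tcp_pos: [0.6017, 0.0787, 0.0594]
orientation: [-179.8, 1.6, 88.9]
contact_force: [-6.2, 1.2, 3.2]
finger_gap: 0.0149
```

```bash
python3 -c "
from rod import *; from dots import dots
st(); t=grab('top','ac'); print(dots(t));crop(t,258,215,378,255,6.6,'pics/ac5.png')"
```

```text
22.15 [0.6017 0.0787 0.0594] [-179.78    1.57   88.86] [-6.2  1.2  3.2] [0.36 1.75 0.06] 0.0149
-0.5948913739953452
```

View pics/ac5.png

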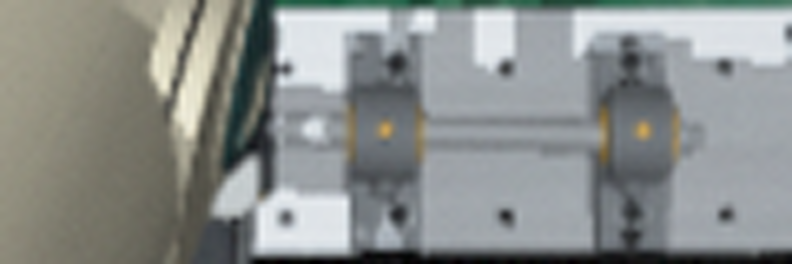

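Emit:
{"name": "arm_command", "arguments": {"series": [{"claw":0,"x":0,"y":-0.002,"z":0,"rx":0,"ry":0,"rz":-0.012},{"claw":0,"x":0,"y":-0.0016,"z":0,"rx":0,"ry":0,"rz":-0.012},{"claw":0,"x":0,"y":0,"z":0,"rx":0,"ry":0,"rz":0}]}}

```text
clock: 22.58
tcp_pos: [0.601, 0.0783, 0.0597]
orientation: [179.9, 1.6, 90.2]
contact_force: [-1.4, 0.2, -1.2]
finger_gap: 0.0153
```

```bash
python3 -c "
from rod import *; from dots import dots
st(); t=grab('top','ad'); d=grab('side','ad'); print(dots(t))
barfit(t,d,[.5477,-.039,.019]); platefit(t,d)
for tg in ('q','s','u','v','w','x','y','z','ab','ac'):
    try: print(tg); barfit(load('top',tg),d,[.5498,-.0407,.017])
    except Exception as e: print(e)
" | grep -v 'bar.* 99$'
```

```text
22.57 [0.601  0.0783 0.0597] [179.92   1.61  90.2 ] [-1.4  0.2 -1.2] [ 0.27  0.42 -0.03] 0.0153
-0.5532522992015958
bar [ 0.5491 -0.0358] 0.67 0.14 68
bar [ 0.5455 -0.0351] 0.58 0.36 91
plate [ 0.5891 -0.0396] 0.89 0.15 165
plate [ 0.586  -0.0368] 0.78 0.31 136
q
bar [ 0.5498 -0.0407] 0.98 0.31 103
bar [ 0.5453 -0.0353] 0.44 0.38 90
s
bar [ 0.5494 -0.0408] 0.78 0.19 103
bar [ 0.5453 -0.0353] 0.44 0.38 90
u
bar [ 0.55   -0.0407] 1.08 0.23 103
bar [ 0.5453 -0.0353] 0.44 0.38 90
v
bar [ 0.5496 -0.0406] 0.89 0.25 103
bar [ 0.5453 -0.0353] 0.44 0.38 90
w
bar [ 0.5498 -0.0403] 0.95 0.28 103
bar [ 0.5453 -0.0353] 0.44 0.38 90
x
bar [ 0.5498 -0.0407] 0.98 0.3 103
bar [ 0.5453 -0.0353] 0.44 0.38 90
y
bar [ 0.5496 -0.0394] 0.88 0.31 94
bar [ 0.5453 -0.0353] 0.44 0.38 90
z
bar [ 0.5498 -0.0392] 1.11 0.36 67
bar [ 0.5453 -0.0353] 0.44 0.38 90
ab
bar [ 0.5497 -0.0391] 0.99 0.41 70
bar [ 0.5453 -0.0353] 0.44 0.38 90
ac
bar [ 0.5491 -0.0388] 0.69 0.21 72
bar [ 0.5453 -0.0353] 0.44 0.38 90
```

```bash
cat > sd.py <<'E'
from h import *
def cen(t,u,r=4):
    im=t["img"].astype(float); sat=im[...,0]-im[...,2]; ui,vi=int(round(u[0])),int(round(u[1]))
    sl=np.s_[vi-r:vi+r+1,ui-r:ui+r+1]; w=sat[sl]; vv,uu=np.mgrid[sl]; 
    k=np.unravel_index(w.argmax(),w.shape); b=np.percentile(w,40); w=np.clip(w-b-10,0,None)*((abs(vv-vv[k])<=2)&(abs(uu-uu[k])<=2))
    return [(uu*w).sum()/w.sum(),(vv*w).sum()/w.sum()]
E
python3 - <<'E'
from sd import *
th=np.radians(.88)
for tag,us in (("a",((265+208/5-.4,180+217/4.28-.4),(265+269/5-.4,180+69/4.28-.4))),("s",((255+259/5,170+304/5),(255+301/5,170+127/5))),("u",((255+259/5,170+304/5),(255+301/5,170+127/5)))):
    d=load("side",tag); c=[cen(d,u) for u in us]; P=unproj(d,c,.084); D=P[1]-P[0]
    print(tag,np.round(c,2).tolist(),1000*(D[0]*np.cos(th)+D[1]*np.sin(th)),1000*(-D[0]*np.sin(th)+D[1]*np.cos(th)))
E
python3 dots.py a s u ad
```

```text
a [[306.4, 230.48], [318.49, 195.66]] -6.90767185707255 -93.93405997687842
s [[306.39, 230.49], [314.58, 194.95]] 1.0959214043423615 -94.6951277176769
u [[306.39, 230.49], [nan, nan]] nan nan
a -6.73
s 1.04
u 1.01
ad -0.55sd.py:6: RuntimeWarning: invalid value encountered in scalar divide
  return [(uu*w).sum()/w.sum(),(vv*w).sum()/w.sum()]
```

Emit:
{"name": "arm_command", "arguments": {"series": [{"claw":0,"x":0,"y":-0.0015,"z":0,"rx":0,"ry":0,"rz":-0.012},{"claw":0,"x":0,"y":-0.0016,"z":0,"rx":0,"ry":0,"rz":-0.012},{"claw":0,"x":0,"y":-0.001,"z":0,"rx":0,"ry":0,"rz":-0.008},{"claw":0,"x":0,"y":-0.001,"z":0,"rx":0,"ry":0,"rz":-0.006},{"claw":0,"x":0,"y":0,"z":0,"rx":0,"ry":0,"rz":0}]}}

```text
clock: 23.3
tcp_pos: [0.5968, 0.078, 0.0601]
orientation: [179.9, 1.6, 92.4]
contact_force: [3.3, -1.0, -3.0]
finger_gap: 0.0151
```

```bash
cat > chk.py <<'E'
import sys
from rod import *; from dots import dots
st(); t=grab('top',sys.argv[1]); print(round(float(dots(t)),2))
E
python3 chk.py ae
```

```text
23.3 [0.5968 0.078  0.0601] [179.87   1.63  92.39] [ 3.3 -1.  -3. ] [-0.02 -0.72 -0.15] 0.0151
-0.61
```

Emit:
{"name": "arm_command", "arguments": {"series": [{"claw":0,"x":0,"y":-0.0005,"z":0,"rx":0,"ry":0,"rz":-0.003},{"claw":0,"x":0,"y":0,"z":0,"rx":0,"ry":0,"rz":0}]}}

```text
clock: 23.6
tcp_pos: [0.5963, 0.078, 0.0601]
orientation: [179.9, 1.6, 92.6]
contact_force: [5.8, -1.3, -3.1]
finger_gap: 0.0151
```

```bash
python3 chk.py af
```

```text
23.6 [0.5963 0.078  0.0601] [179.88   1.63  92.58] [ 5.8 -1.3 -3.1] [-0.1  -1.13  0.01] 0.0151
-0.05
```

Emit:
{"name": "arm_command", "arguments": {"series": [{"claw":0,"x":0,"y":-0.0004,"z":0,"rx":0,"ry":0,"rz":-0.002},{"claw":0,"x":0,"y":0,"z":0,"rx":0,"ry":0,"rz":0}]}}

```text
clock: 23.9
tcp_pos: [0.5961, 0.078, 0.0602]
orientation: [179.9, 1.6, 92.7]
contact_force: [5.4, -1.7, -2.6]
finger_gap: 0.0148
```

```bash
python3 chk.py ag
```

```text
23.9 [0.5961 0.078  0.0602] [179.87   1.64  92.7 ] [ 5.4 -1.7 -2.6] [-0.15 -1.22 -0.04] 0.0148
0.9
```

Emit:
{"name": "arm_command", "arguments": {"series": [{"claw":0,"x":0,"y":-0.0,"z":0,"rx":0,"ry":0,"rz":0.014},{"claw":0,"x":0,"y":0.003,"z":0,"rx":0,"ry":0,"rz":0.014},{"claw":0,"x":0,"y":0.003,"z":0,"rx":0,"ry":0,"rz":0.014},{"claw":0,"x":0,"y":0.0017,"z":0,"rx":0,"ry":0,"rz":0.014},{"claw":0,"x":0,"y":0,"z":0,"rx":0,"ry":0,"rz":0}]}}

```text
clock: 24.58
tcp_pos: [0.6007, 0.0788, 0.0592]
orientation: [-179.9, 1.6, 89.5]
contact_force: [-0.7, 0.4, -1.1]
finger_gap: 0.015
```

```bash
python3 chk.py ah
```

```text
24.57 [0.6007 0.0788 0.0592] [-179.86    1.58   89.5 ] [-0.7  0.4 -1.1] [0.15 0.43 0.14] 0.015
0.89
```

Emit:
{"name": "arm_command", "arguments": {"series": [{"claw":0,"x":0,"y":0.0006,"z":0,"rx":0,"ry":0,"rz":0.003},{"claw":0,"x":0,"y":0,"z":0,"rx":0,"ry":0,"rz":0}]}}

```text
clock: 24.88
tcp_pos: [0.601, 0.0788, 0.0592]
orientation: [-179.8, 1.6, 89.3]
contact_force: [-4.5, 0.1, -0.4]
finger_gap: 0.0151
```

```bash
python3 chk.py ai
```

```text
24.88 [0.601  0.0788 0.0592] [-179.84    1.57   89.32] [-4.5  0.1 -0.4] [0.25 1.22 0.09] 0.0151
0.06
```

Emit:
{"name": "arm_command", "arguments": {"series": [{"claw":0,"x":0,"y":-0.002,"z":0,"rx":0,"ry":0,"rz":-0.012},{"claw":0,"x":0,"y":0,"z":0,"rx":0,"ry":0,"rz":0}]}}

```text
clock: 25.18
tcp_pos: [0.601, 0.0786, 0.0597]
orientation: [179.9, 1.6, 90.0]
contact_force: [-2.5, 0.8, -1.6]
finger_gap: 0.0149
```

```bash
python3 chk.py aj
```

```text
25.18 [0.601  0.0786 0.0597] [179.94   1.59  90.  ] [-2.5  0.8 -1.6] [ 0.31  0.63 -0.05] 0.0149
0.03
```

Emit:
{"name": "arm_command", "arguments": {"series": [{"claw":0,"x":0,"y":-0.0018,"z":0,"rx":0,"ry":0,"rz":-0.016},{"claw":0,"x":0,"y":0,"z":0,"rx":0,"ry":0,"rz":0}]}}

```text
clock: 25.48
tcp_pos: [0.6, 0.0779, 0.0601]
orientation: [179.9, 1.6, 90.9]
contact_force: [-0.8, 0.4, -1.5]
finger_gap: 0.015
```

```bash
python3 - <<'E'
from rod import *; from dots import dots
st(); t=grab('top','ak'); d=grab('side','ak'); print(dots(t))
for tg in ('ad','ah','ak'):
    barfit(load('top',tg),d,[.5495,-.0395,.014])
    p=1
platefit(t,d)
crop(t,265,225,395,290,6,'pics/ak1.png');crop(d,285,170,395,330,5,'pics/ak2.png')
E
```

```text
25.48 [0.6    0.0779 0.0601] [179.87   1.63  90.9 ] [-0.8  0.4 -1.5] [0.07 0.09 0.04] 0.015
-0.035072524145036976
bar [ 0.5491 -0.0359] 0.65 0.12 67
bar [ 0.5475 -0.0353] 1.62 0.38 95
bar [ 0.5492 -0.0358] 0.64 0.26 70
bar [ 0.5475 -0.0353] 1.62 0.38 95
bar [ 0.5483 -0.0387] 1.13 0.33 68
bar [ 0.5475 -0.0353] 1.62 0.38 95
plate [ 0.589  -0.0394] 0.95 0.17 169
plate [ 0.586  -0.0368] 0.84 0.3 136
```

View pics/ak1.png

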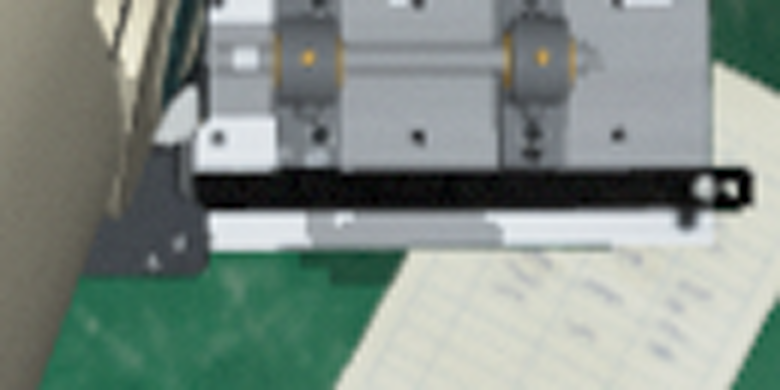

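View pics/ak2.png

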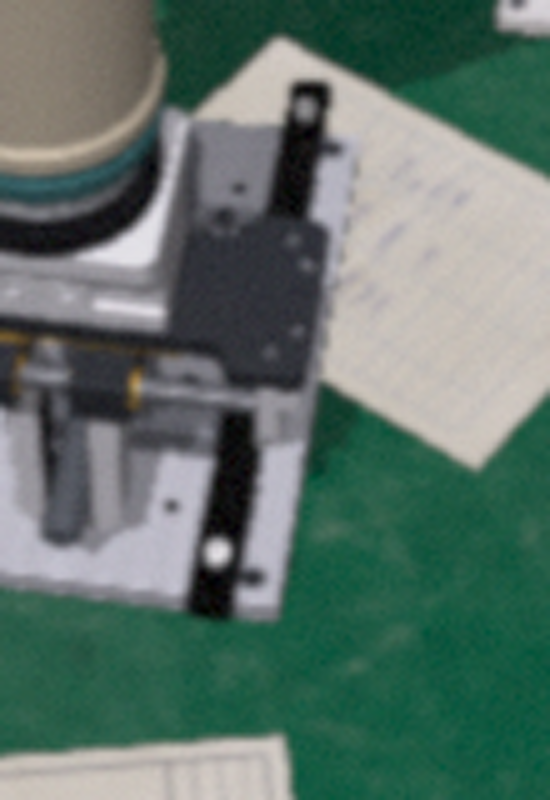

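```bash
python3 - <<'E'
from rod import *
z=.024
def f(cam,tag,ranges,p0=(.5495,-.0395,.0157),end=-.14):
    E=[]
    for a,b in ranges: E+= [((-.009,a,z),(-.009,b,z)),((.009,a,z),(.009,b,z))]
    E.append(((-.009,end,z),(.009,end,z)))
    p,sg,n=fit([load(cam,tag)],[E],list(p0),w=3); print(cam,tag,np.round(p[:2],4),np.degrees(p[2]).round(2),round(sg,2),n)
for tg in ('q','s','u','ab','ad','ah','ak'): f('top',tg,[(-.138,.07)])
S=[(.065,.138),(-.135,-.075)]
for tg in ('s','u'): f('side',tg,S,(.547,-.0355,.016),.14)
f('side','ak',S,(.547,-.0355,.016),.14)
f('side','ad',S,(.547,-.0355,.016),.14)
E
```

```text
top q [ 0.5494 -0.0388] 0.66 0.13 171
top s [ 0.5497 -0.0392] 1.09 0.52 171
top u [ 0.5497 -0.0393] 1.11 0.52 171
top ab [ 0.5494 -0.0389] 0.71 0.15 171
top ad [ 0.5491 -0.0361] 0.64 0.13 171
top ah [ 0.5491 -0.036 ] 0.66 0.15 171
top ak [ 0.5492 -0.039 ] 0.62 0.14 171
side s [ 0.5472 -0.0417] 1.06 0.36 110
side u [ 0.5471 -0.0379] 1.03 0.34 110
side ak [ 0.546  -0.0358] 0.83 0.32 111
side ad [ 0.5459 -0.035 ] 0.85 0.34 110
```

```bash
python3 - <<'E'
from rod import *
def c(cam,tag,P,r=5):
    d=load(cam,tag); g=d["img"].astype(float).mean(2); u=proj(d,[P])[0]; ui,vi=map(int,np.round(u))
    sl=np.s_[vi-r:vi+r+1,ui-r:ui+r+1]; w=g[sl]; vv,uu=np.mgrid[sl]
    k=np.unravel_index(w.argmax(),w.shape); w=np.clip(w-110,0,None)*((abs(vv-vv[k])<=2)&(abs(uu-uu[k])<=2))
    q=unproj(d,[[(uu*w).sum()/w.sum(),(vv*w).sum()/w.sum()]],.031)[0]; return (q[:2]*1000).round(2)
bar=np.array([.5496,-.039,np.radians(.9)])
L,R=pose2(bar,[(0,.117,.031),(0,-.118,.031)])
off=np.array([-.0025,.003,0])
for tg in ('q','s','u','x','z','ab','ac','ad','ah','ak'): print('top R',tg,c('top',tg,R))
for tg in ('p','s','u','ad','ak'): print('side L',tg,c('side',tg,L+off),'R',c('side',tg,R+off))
E
```

```text
top R q [ 551.43 -158.64]
top R s [ 551.44 -158.62]
top R u [ 551.42 -158.63]
top R x [ 562.22 -165.02]
top R z [ 539.32 -160.36]
top R ab [ 539.3  -160.35]
top R ac [ 538.62 -160.05]
top R ad [ 538.61 -160.04]
top R ah [ 538.61 -160.05]
top R ak [ 538.6  -160.06]
side L p [545.06  79.3 ] R [ 543.84 -149.39]
side L s [545.09  79.28] R [ 549.16 -156.29]
side L u [545.09  79.28] R [ 560.06 -165.16]
side L ad [544.18  79.29] R [ 559.68 -164.81]
side L ak [543.77  79.25] R [ 559.68 -164.83]
```

```bash
cat > bump.py <<'E'
from rod import *
def bump(d,u,r=2,z=.031):
    g=np.array(d["img"]).astype(float).mean(2); ui,vi=map(int,np.round(u))
    sl=np.s_[vi-r:vi+r+1,ui-r:ui+r+1]; w=g[sl]; vv,uu=np.mgrid[sl]
    w=np.clip(w-90,0,None)
    uv=[(uu*w).sum()/w.sum(),(vv*w).sum()/w.sum()]; return np.round(uv,2),(unproj(d,[uv],z)[0][:2]*1000).round(2)
E
python3 - <<'E'
from bump import *
for tg in ('q','s','u','x','z','ab','ac','ad','ah','ak'): print('top R',tg,*bump(load('top',tg),(382,256)))
for tg in ('q','s','u'): print('top L',tg,*bump(load('top',tg),(288.5,256.3)))
for tg in ('s','u','ad','ak'): print('side L',tg,*bump(load('side',tg),(255+366/5,170+551/5)))
for tg in ('s','u','ad','ak'): print('side R',tg,*bump(load('side',tg),(255+452/5,170+109/5)))
E
```

```text
top R q [382.06 255.57] [ 551.48 -158.6 ]
top R s [382.06 255.57] [ 551.48 -158.58]
top R u [382.06 255.58] [ 551.47 -158.58]
top R x [382.13 255.62] [ 551.35 -158.75]
top R z [382.12 255.61] [ 551.38 -158.75]
top R ab [382.12 255.62] [ 551.35 -158.74]
top R ac [381.97 255.76] [ 551.   -158.38]
top R ad [381.98 255.78] [ 550.95 -158.38]
top R ah [381.98 255.73] [ 551.09 -158.38]
top R ak [381.98 255.73] [ 551.08 -158.39]
top L q [288.07 256.12] [547.53  77.31]
top L s [288.07 256.12] [547.53  77.31]
top L u [288.07 256.12] [547.53  77.32]
side L s [327.63 279.93] [544.97  79.31]
side L u [327.63 279.93] [544.97  79.31]
side L ad [328.03 279.98] [544.21  79.3 ]
side L ak [328.03 280.  ] [544.2   79.34]
side R s [345.01 191.37] [ 549.19 -156.24]
side R u [345.01 191.37] [ 549.19 -156.22]
side R ad [345.58 191.3 ] [ 548.04 -156.65]
side R ak [345.51 191.3 ] [ 548.18 -156.6 ]
```

Emit:
{"name": "arm_command", "arguments": {"series": [{"claw":0,"x":0.01,"y":-0.0007,"z":-0.0003,"rx":0,"ry":0,"rz":0},{"claw":0,"x":0.025,"y":0,"z":-0.0007,"rx":0,"ry":0,"rz":0},{"claw":0,"x":0.03,"y":0,"z":-0.0008,"rx":0,"ry":0,"rz":0},{"claw":0,"x":0.03,"y":0,"z":-0.0008,"rx":0,"ry":0,"rz":0}]}}

```text
clock: 26.08
tcp_pos: [0.5969, 0.1753, 0.0597]
orientation: [180.0, 1.6, 90.9]
contact_force: [0.0, -0.1, -0.7]
finger_gap: 0.0152
```

Emit:
{"name": "arm_command", "arguments": {"series": [{"claw":0,"x":0.03,"y":0,"z":-0.0008,"rx":0,"ry":0,"rz":0},{"claw":0,"x":0.03,"y":0,"z":-0.0008,"rx":0,"ry":0,"rz":0},{"claw":0,"x":0,"y":0,"z":0,"rx":0,"ry":0,"rz":0}]}}

```text
clock: 26.45
tcp_pos: [0.595, 0.2383, 0.0592]
orientation: [180.0, 1.5, 91.3]
contact_force: [-0.5, -0.3, -0.6]
finger_gap: 0.0151
```

```bash
python3 chk.py al
```

```text
26.45 [0.595  0.2383 0.0592] [180.     1.46  91.25] [-0.5 -0.3 -0.6] [ 0.07  0.04 -0.02] 0.0151
0.14
```

Emit:
{"name": "arm_command", "arguments": {"series": [{"claw":0,"x":0,"y":-0.042,"z":-0.0075,"rx":0,"ry":0,"rz":0},{"claw":0,"x":0,"y":-0.042,"z":-0.0075,"rx":0,"ry":0,"rz":0},{"claw":0,"x":-0.055,"y":0,"z":0.0014,"rx":0,"ry":0,"rz":0.002},{"claw":0,"x":-0.055,"y":0,"z":0.0014,"rx":0,"ry":0,"rz":0.002},{"claw":0,"x":-0.055,"y":0,"z":0.0014,"rx":0,"ry":0,"rz":0.002}]}}

```text
clock: 27.12
tcp_pos: [0.5141, 0.0645, 0.0754]
orientation: [179.9, 1.7, 90.5]
contact_force: [0.8, 0.4, -0.6]
finger_gap: 0.0153
```

Emit:
{"name": "arm_command", "arguments": {"series": [{"claw":0,"x":-0.055,"y":0,"z":0.0014,"rx":0,"ry":0,"rz":0},{"claw":0,"x":-0.055,"y":0,"z":0.0014,"rx":0,"ry":0,"rz":0},{"claw":0,"x":0,"y":0,"z":0,"rx":0,"ry":0,"rz":0},{"claw":0,"x":0,"y":0,"z":0.015,"rx":0,"ry":0,"rz":0},{"claw":0,"x":0,"y":0,"z":0,"rx":0,"ry":0,"rz":0}]}}

```text
clock: 27.75
tcp_pos: [0.514, -0.0415, 0.0588]
orientation: [-179.8, 1.5, 90.7]
contact_force: [-0.8, -0.3, -1.1]
finger_gap: 0.0153
```

```bash
python3 - <<'E'
from bump import *
st(); d=grab("side","am"); t=grab("top","am"); crop(d,270,170,410,320,5,"pics/am2.png"); 
print(bump(d,(328,280)))
E
```

```text
27.75 [ 0.514  -0.0415  0.0588] [-179.83    1.55   90.68] [-0.8 -0.3 -1.1] [ 0.09  0.02 -0.03] 0.0153
(array([328.03, 279.98]), array([544.22,  79.31]))
```

View pics/am2.png

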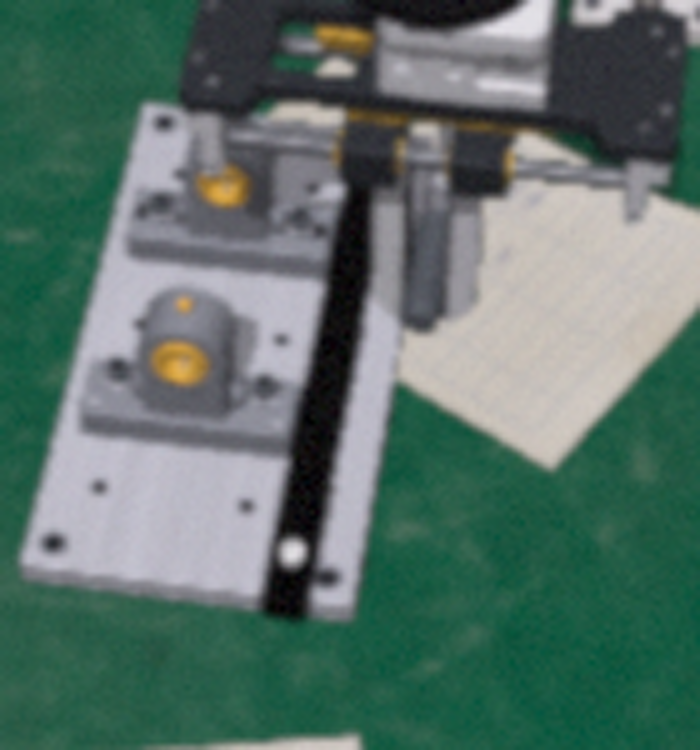

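Emit:
{"name": "arm_command", "arguments": {"series": [{"claw":0,"x":0.002,"y":0,"z":0.013,"rx":0,"ry":0,"rz":0},{"claw":0,"x":0,"y":0,"z":0.01,"rx":0,"ry":0,"rz":0},{"claw":0,"x":0,"y":0.002,"z":0,"rx":0,"ry":0,"rz":0},{"claw":0,"x":0,"y":0.001,"z":0,"rx":0,"ry":0,"rz":0}]}}

```text
clock: 28.35
tcp_pos: [0.5184, -0.0417, 0.0371]
orientation: [180.0, 1.6, 90.6]
contact_force: [-0.5, -0.3, -0.4]
finger_gap: 0.0152
```

Emit:
{"name": "arm_command", "arguments": {"series": [{"claw":0,"x":0,"y":0.001,"z":0,"rx":0,"ry":0,"rz":0},{"claw":0,"x":0,"y":0.001,"z":0,"rx":0,"ry":0,"rz":0}]}}

```text
clock: 28.6
tcp_pos: [0.5204, -0.0416, 0.0375]
orientation: [180.0, 1.6, 90.6]
contact_force: [-0.3, 0.6, -1.1]
finger_gap: 0.0151
```

```bash
python3 - <<'E'
from bump import *
st(); d=grab("side","an"); crop(d,310,190,380,260,8,"pics/an2.png"); 
print(bump(d,(328,280)))
E
```

```text
28.6 [ 0.5204 -0.0416  0.0375] [179.97   1.61  90.57] [-0.3  0.6 -1.1] [0.05 0.06 0.03] 0.0151
(array([328.02, 279.99]), array([544.22,  79.32]))
```

View pics/an2.png

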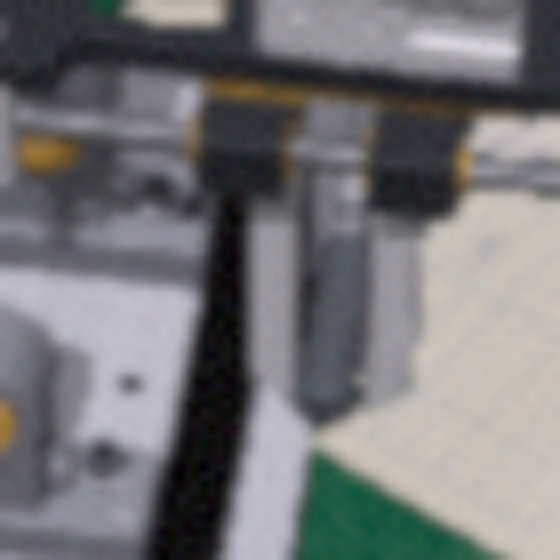

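Emit:
{"name": "arm_command", "arguments": {"series": [{"claw":0,"x":0,"y":0,"z":0.0015,"rx":0,"ry":0,"rz":0},{"claw":0,"x":0,"y":0.001,"z":0,"rx":0,"ry":0,"rz":0},{"claw":0,"x":0,"y":0.0005,"z":0,"rx":0,"ry":0,"rz":0},{"claw":0,"x":0,"y":0,"z":0,"rx":0,"ry":0,"rz":0}]}}

```text
clock: 29.15
tcp_pos: [0.5217, -0.0416, 0.0357]
orientation: [180.0, 1.6, 90.6]
contact_force: [0.5, -0.4, -0.2]
finger_gap: 0.0153
```

```bash
cat > b1.py <<'E'
import sys
from bump import *
st(); d=grab("side",sys.argv[1]); print(bump(d,(328,280)))
E
python3 b1.py ao
```

```text
29.15 [ 0.5217 -0.0416  0.0357] [179.99   1.6   90.57] [ 0.5 -0.4 -0.2] [ 0.12  0.11 -0.03] 0.0153
(array([328.02, 279.97]), array([544.24,  79.3 ]))
```

Emit:
{"name": "arm_command", "arguments": {"series": [{"claw":0,"x":0,"y":0.001,"z":0,"rx":0,"ry":0,"rz":0},{"claw":0,"x":0,"y":0.0005,"z":0,"rx":0,"ry":0,"rz":0},{"claw":0,"x":0,"y":0,"z":0,"rx":0,"ry":0,"rz":0}]}}

```text
clock: 29.58
tcp_pos: [0.5227, -0.0415, 0.0356]
orientation: [-180.0, 1.6, 90.6]
contact_force: [-0.6, 0.7, -0.7]
finger_gap: 0.0155
```

```bash
python3 b1.py ap
```

```text
29.57 [ 0.5227 -0.0415  0.0356] [-179.95    1.59   90.57] [-0.6  0.7 -0.7] [0.11 0.33 0.04] 0.0155
(array([327.98, 279.97]), array([544.3,  79.3]))
```

Emit:
{"name": "arm_command", "arguments": {"series": [{"claw":0,"x":0,"y":0.0006,"z":0,"rx":0,"ry":0,"rz":0},{"claw":0,"x":0,"y":0.0004,"z":0,"rx":0,"ry":0,"rz":0},{"claw":0,"x":0,"y":0,"z":0,"rx":0,"ry":0,"rz":0}]}}

```text
clock: 30.0
tcp_pos: [0.5235, -0.0415, 0.0356]
orientation: [-179.9, 1.6, 90.6]
contact_force: [-3.3, -0.3, 0.5]
finger_gap: 0.015
```

```bash
python3 b1.py aq
```

```text
30.0 [ 0.5235 -0.0415  0.0356] [-179.94    1.59   90.57] [-3.3 -0.3  0.5] [ 0.04  0.84 -0.05] 0.015
(array([327.52, 279.96]), array([545.16,  79.43]))
```

```bash
python3 - <<'E'
from bump import *
t=grab("top","ar"); crop(t,265,200,405,290,5.7,"pics/ar1.png")
for u in ((382,255.5),(288,256)): print(bump(t,u))
E
```

```text
(array([382.11, 255.72]), array([ 551.11, -158.71]))
(array([288.01, 255.91]), array([548.05,  77.47]))
```

View pics/ar1.png

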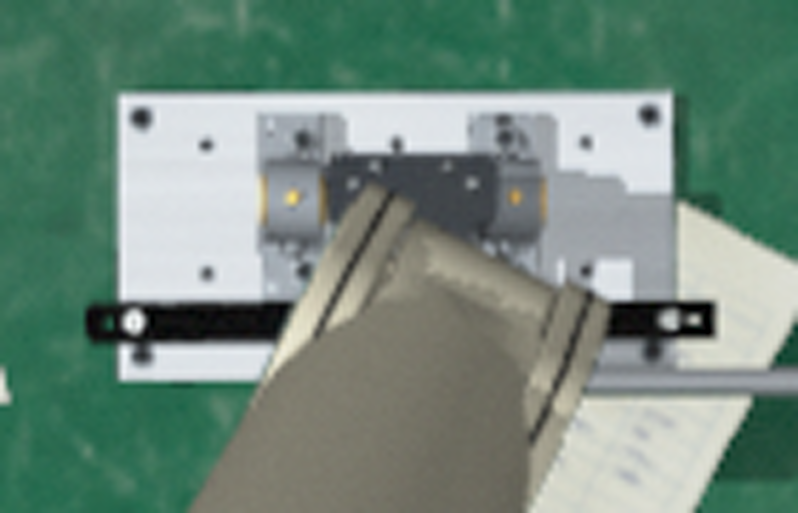

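Emit:
{"name": "arm_command", "arguments": {"series": [{"claw":0,"x":0,"y":-0.006,"z":0,"rx":0,"ry":0,"rz":0},{"claw":0,"x":0,"y":-0.006,"z":-0.01,"rx":0,"ry":0,"rz":0},{"claw":0,"x":0,"y":0,"z":-0.03,"rx":0,"ry":0,"rz":0},{"claw":0,"x":0.055,"y":0,"z":-0.0014,"rx":0,"ry":0,"rz":-0.001},{"claw":0,"x":0.055,"y":0,"z":-0.0014,"rx":0,"ry":0,"rz":-0.001}]}}

```text
clock: 30.72
tcp_pos: [0.5121, 0.0703, 0.0768]
orientation: [179.8, 1.6, 90.5]
contact_force: [0.8, 0.9, -1.6]
finger_gap: 0.0154
```

Emit:
{"name": "arm_command", "arguments": {"series": [{"claw":0,"x":0.055,"y":0,"z":-0.0014,"rx":0,"ry":0,"rz":-0.001},{"claw":0,"x":0.055,"y":0,"z":-0.0014,"rx":0,"ry":0,"rz":-0.001},{"claw":0,"x":0.055,"y":0,"z":-0.0014,"rx":0,"ry":0,"rz":-0.002},{"claw":0,"x":0,"y":0,"z":0,"rx":0,"ry":0,"rz":0}]}}

```text
clock: 31.22
tcp_pos: [0.5081, 0.2414, 0.0752]
orientation: [179.9, 1.4, 91.5]
contact_force: [0.2, -0.8, -2.1]
finger_gap: 0.015
```

```bash
python3 - <<'E'
from plan import *
s=st()
plan(s["tcp_pos"],s["orientation"],[.5965,.238,.0594],[180,1.6,90.9],3)
E
```

```text
31.23 [0.5081 0.2414 0.0752] [179.93   1.37  91.46] [ 0.2 -0.8 -2.1] [-0.    0.02 -0.01] 0.015
[-0.0018, 0.0294, 0.0054, 0.001, -0.001, 0.003]
[-0.0016, 0.0295, 0.0053, 0.001, -0.001, 0.003]
[-0.0016, 0.0294, 0.0053, 0.001, -0.001, 0.003]
end [0.5965 0.238  0.0594] [-179.91    1.55   90.94]
```

Emit:
{"name": "arm_command", "arguments": {"series": [{"claw":0,"x":-0.0018,"y":0.0294,"z":0.0054,"rx":0,"ry":0,"rz":0.001},{"claw":0,"x":-0.0016,"y":0.0295,"z":0.0053,"rx":0,"ry":0,"rz":0.002},{"claw":0,"x":-0.0016,"y":0.0294,"z":0.0053,"rx":0,"ry":0,"rz":0.002},{"claw":0,"x":0,"y":0,"z":0,"rx":0,"ry":0,"rz":0}]}}

```text
clock: 31.72
tcp_pos: [0.5997, 0.2281, 0.0595]
orientation: [179.8, 1.7, 90.5]
contact_force: [-1.7, -0.1, -1.1]
finger_gap: 0.015
```

```bash
python3 - <<'E'
from rod import *
rodview('as')
from bump import *; from dots import dots
t=load('top','as');d=load('side','as'); print(dots(t),bump(t,(382,255.5)),bump(t,(288,256)),bump(d,(327.6,280)))
barfit(t,d,[.5495,-.0395,.014])
crop(d,285,225,325,285,10,'pics/as4.png');crop(t,258,215,378,255,6.6,'pics/as5.png')
E
```

```text
31.73 [0.5997 0.2281 0.0595] [179.82   1.66  90.47] [-1.7 -0.1 -1.1] [0.08 0.14 0.  ] 0.015
top pred nose,x=-80 [[303.0, 234.0], [237.5, 233.7]] bores [[309.9, 234.7], [348.3, 234.6]]
side pred nose,x=-80 [[301.7, 249.3], [283.3, 321.3]] bores [[304.3, 242.7], [313.0, 207.1]]
nose local (np.float64(0.013825187051322118), np.float64(0.07789245279868875), np.float64(0.0622))
0.16384346352899307 (array([381.96, 255.61]), array([ 551.37, -158.34])) (array([288.01, 256.07]), array([547.65,  77.48])) (array([327.62, 279.99]), array([544.96,  79.46]))
bar [ 0.5493 -0.0408] 0.67 0.13 103
bar [ 0.5463 -0.0375] 0.48 0.34 88
```

View pics/as4.png

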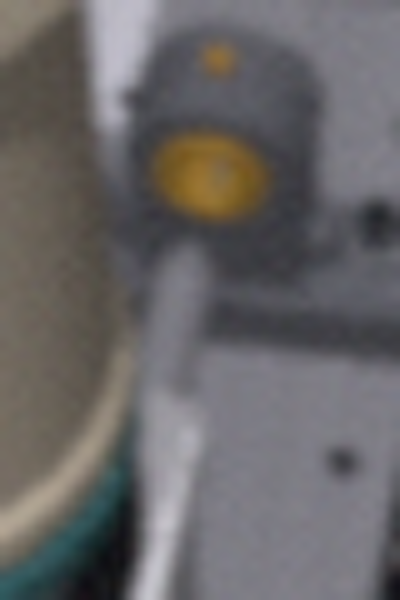

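View pics/as5.png

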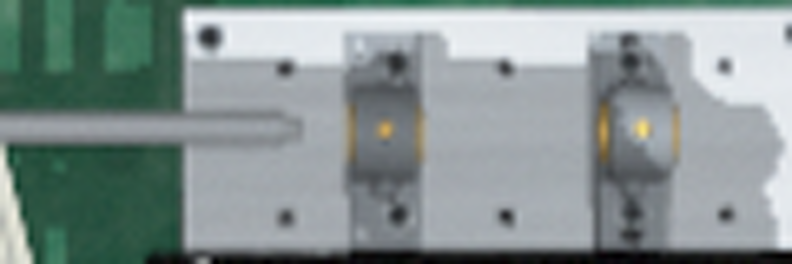

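Emit:
{"name": "arm_command", "arguments": {"series": [{"claw":0,"x":0,"y":-0.003,"z":0,"rx":0.003,"ry":0,"rz":-0.0075},{"claw":0,"x":0,"y":0,"z":0,"rx":0,"ry":0,"rz":0},{"claw":0,"x":0,"y":0,"z":0,"rx":0,"ry":0,"rz":0}]}}

```text
clock: 32.2
tcp_pos: [0.5939, 0.2306, 0.0594]
orientation: [-179.8, 1.6, 91.1]
contact_force: [1.0, -1.3, -0.4]
finger_gap: 0.0151
```

```bash
python3 - <<'E'
from plan import st; from rod import *
rodview('at'); d=load('side','at');t=load('top','at');crop(d,285,225,325,285,10,'pics/at4.png');crop(t,258,215,378,255,6.6,'pics/at5.png')
E
```

```text
32.2 [0.5939 0.2306 0.0594] [-179.82    1.59   91.08] [ 1.  -1.3 -0.4] [ 0.05  0.01 -0.04] 0.0151
top pred nose,x=-80 [[301.9, 235.5], [236.5, 236.0]] bores [[309.9, 234.7], [348.3, 234.6]]
side pred nose,x=-80 [[303.4, 250.6], [286.1, 323.0]] bores [[304.3, 242.7], [313.0, 207.1]]
nose local (np.float64(0.01006492414117136), np.float64(0.08045183218567782), np.float64(0.0621))
```

View pics/at5.png

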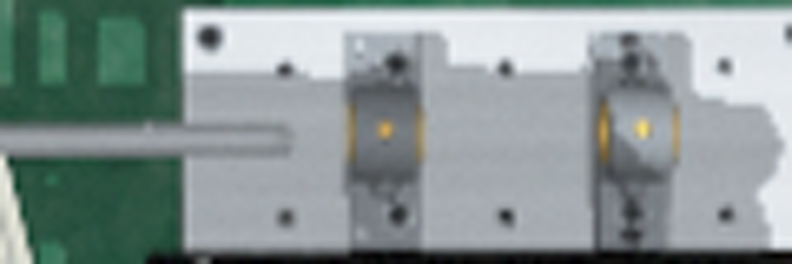

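View pics/at4.png

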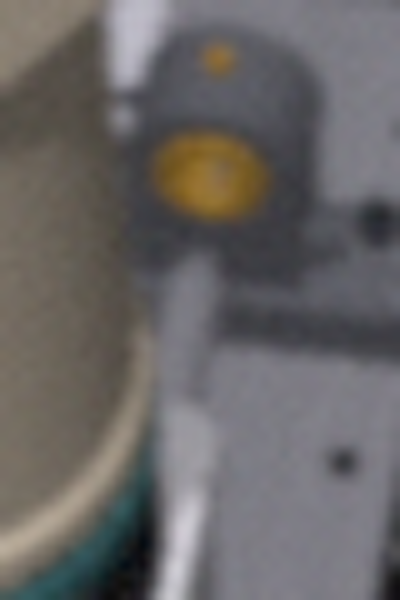

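Emit:
{"name": "arm_command", "arguments": {"series": [{"claw":0,"x":0,"y":0,"z":0,"rx":0,"ry":0,"rz":0},{"claw":0,"x":0,"y":0,"z":0,"rx":0,"ry":0,"rz":0}]}}

```text
clock: 32.55
tcp_pos: [0.5942, 0.2303, 0.0591]
orientation: [-179.8, 1.6, 91.1]
contact_force: [0.0, 0.2, -2.2]
finger_gap: 0.0149
```

Emit:
{"name": "arm_command", "arguments": {"series": [{"claw":0,"x":0,"y":0,"z":0,"rx":0,"ry":0,"rz":0}]}}

```text
clock: 32.67
tcp_pos: [0.5942, 0.2303, 0.0591]
orientation: [-179.8, 1.6, 91.1]
contact_force: [-0.9, -0.4, -0.9]
finger_gap: 0.0151
```

Emit:
{"name": "arm_command", "arguments": {"series": [{"claw":0,"x":0,"y":0,"z":0,"rx":0,"ry":0,"rz":0}]}}

```text
clock: 32.8
tcp_pos: [0.5942, 0.2303, 0.0591]
orientation: [-179.8, 1.6, 91.1]
contact_force: [0.9, 0.1, -0.9]
finger_gap: 0.0152
```

Emit:
{"name": "arm_command", "arguments": {"series": [{"claw":0,"x":0,"y":0.0012,"z":-0.0005,"rx":-0.003,"ry":0,"rz":0.003},{"claw":0,"x":-0.006,"y":0.0012,"z":0.0002,"rx":0,"ry":0,"rz":0},{"claw":0,"x":-0.006,"y":0,"z":0.0002,"rx":0,"ry":0,"rz":0},{"claw":0,"x":0,"y":0,"z":0,"rx":0,"ry":0,"rz":0},{"claw":0,"x":0,"y":0,"z":0,"rx":0,"ry":0,"rz":0}]}}

```text
clock: 33.42
tcp_pos: [0.5968, 0.2184, 0.0596]
orientation: [-180.0, 1.6, 90.9]
contact_force: [0.3, 0.2, -1.4]
finger_gap: 0.015
```

```bash
python3 - <<'E'
from plan import st; from rod import *
rodview('au'); d=load('side','au');t=load('top','au');crop(d,285,225,325,285,10,'pics/au4.png');crop(t,258,215,378,255,6.6,'pics/au5.png')
E
```

```text
33.42 [0.5968 0.2184 0.0596] [-179.99    1.59   90.87] [ 0.3  0.2 -1.4] [ 0.08  0.05 -0.03] 0.015
top pred nose,x=-80 [[307.0, 234.6], [241.5, 234.9]] bores [[309.9, 234.7], [348.3, 234.6]]
side pred nose,x=-80 [[303.5, 245.5], [286.1, 316.7]] bores [[304.3, 242.7], [313.0, 207.1]]
nose local (np.float64(0.012173011124674967), np.float64(0.06821721043958438), np.float64(0.0623))
```

View pics/au5.png

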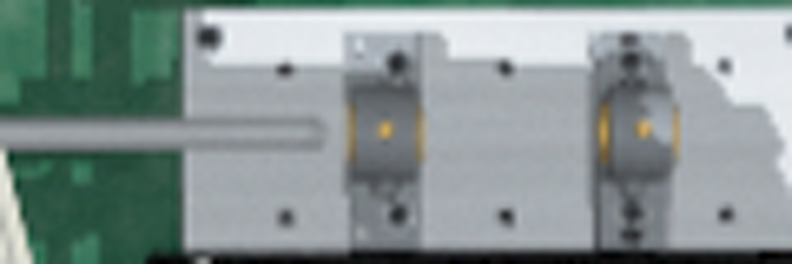

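View pics/au4.png

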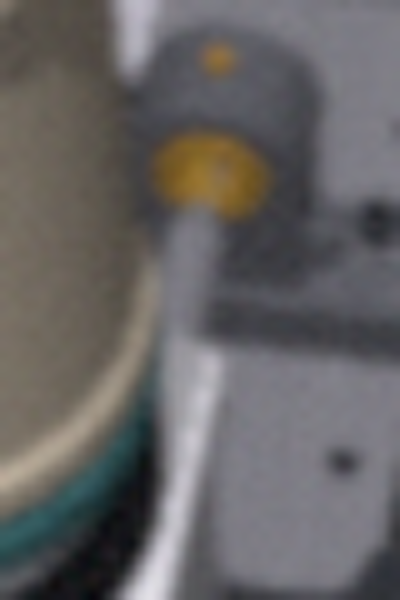

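Emit:
{"name": "arm_command", "arguments": {"series": [{"claw":0,"x":-0.006,"y":0,"z":0.0001,"rx":0,"ry":0,"rz":0},{"claw":0,"x":-0.006,"y":0,"z":0.0002,"rx":0,"ry":0,"rz":0},{"claw":0,"x":-0.006,"y":0,"z":0.0001,"rx":0,"ry":0,"rz":0},{"claw":0,"x":0,"y":0,"z":0,"rx":0,"ry":0,"rz":0}]}}

```text
clock: 34.02
tcp_pos: [0.5972, 0.1992, 0.0598]
orientation: [180.0, 1.6, 90.8]
contact_force: [-0.2, -0.7, -0.6]
finger_gap: 0.0153
```

```bash
python3 -c "
from rod import *
rodview('av')
d=load('side','av'); crop(d,285,225,325,265,12,'pics/av4.png')"
```

```text
34.02 [0.5972 0.1992 0.0598] [180.     1.63  90.8 ] [-0.2 -0.7 -0.6] [ 0.07  0.12 -0.  ] 0.0153
top pred nose,x=-80 [[314.8, 234.7], [249.3, 234.8]] bores [[309.9, 234.7], [348.3, 234.6]]
side pred nose,x=-80 [[305.5, 237.8], [288.3, 307.3]] bores [[304.3, 242.7], [313.0, 207.1]]
nose local (np.float64(0.012072976690515522), np.float64(0.04911642529572229), np.float64(0.0625))
```

View pics/av4.png

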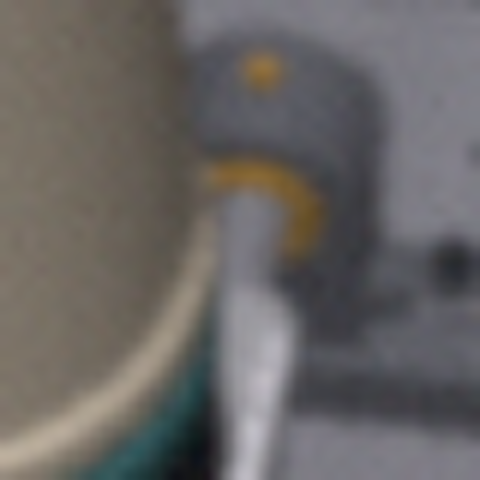

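In the left bore, the same picture as the first time. Continuing.

Emit:
{"name": "arm_command", "arguments": {"series": [{"claw":0,"x":-0.008,"y":0,"z":0.0002,"rx":0,"ry":0,"rz":0},{"claw":0,"x":-0.008,"y":0,"z":0.0002,"rx":0,"ry":0,"rz":0},{"claw":0,"x":-0.008,"y":0,"z":0.0002,"rx":0,"ry":0,"rz":0},{"claw":0,"x":-0.008,"y":0,"z":0.0003,"rx":0,"ry":0,"rz":0},{"claw":0,"x":-0.008,"y":0,"z":0.0002,"rx":0,"ry":0,"rz":0}]}}

```text
clock: 34.75
tcp_pos: [0.5977, 0.1596, 0.0597]
orientation: [-180.0, 1.6, 90.9]
contact_force: [-0.5, 0.3, -0.9]
finger_gap: 0.0154
```

Emit:
{"name": "arm_command", "arguments": {"series": [{"claw":0,"x":-0.008,"y":0,"z":0.0002,"rx":0,"ry":0,"rz":0},{"claw":0,"x":-0.008,"y":0,"z":0.0002,"rx":0,"ry":0,"rz":0},{"claw":0,"x":-0.008,"y":0,"z":0.0002,"rx":0,"ry":0,"rz":0},{"claw":0,"x":-0.006,"y":0,"z":0.0002,"rx":0,"ry":0,"rz":0},{"claw":0,"x":0,"y":0,"z":0,"rx":0,"ry":0,"rz":0}]}}

```text
clock: 35.38
tcp_pos: [0.5983, 0.1296, 0.0598]
orientation: [-180.0, 1.6, 90.8]
contact_force: [-0.3, 0.1, -0.9]
finger_gap: 0.0147
```

```bash
python3 -c "
from rod import *; from dots import dots
rodview('aw')
t=load('top','aw'); print(dots(t)); crop(t,258,215,378,255,6.6,'pics/aw5.png')"
```

```text
35.38 [0.5983 0.1296 0.0598] [-180.      1.62   90.83] [-0.3  0.1 -0.9] [0.06 0.1  0.03] 0.0147
top pred nose,x=-80 [[343.2, 234.5], [277.8, 234.7]] bores [[309.9, 234.7], [348.3, 234.6]]
side pred nose,x=-80 [[311.9, 211.4], [296.2, 275.3]] bores [[304.3, 242.7], [313.0, 207.1]]
nose local (np.float64(0.012078040969611448), np.float64(-0.020592254037292455), np.float64(0.0625))
-0.019121361171915492
```

View pics/aw5.png

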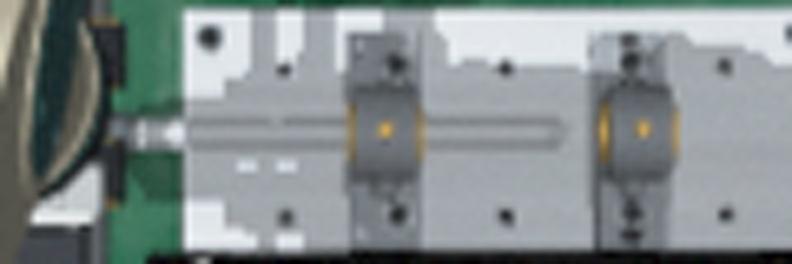

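Emit:
{"name": "arm_command", "arguments": {"series": [{"claw":0,"x":-0.006,"y":0,"z":0.0002,"rx":0,"ry":0,"rz":0},{"claw":0,"x":-0.006,"y":0,"z":0.0001,"rx":0,"ry":0,"rz":0},{"claw":0,"x":-0.006,"y":0,"z":0.0002,"rx":0,"ry":0,"rz":0},{"claw":0,"x":-0.006,"y":0,"z":0.0001,"rx":0,"ry":0,"rz":0},{"claw":0,"x":-0.006,"y":0,"z":0.0002,"rx":0,"ry":0,"rz":0}]}}

```text
clock: 36.1
tcp_pos: [0.5987, 0.0998, 0.0598]
orientation: [-180.0, 1.6, 90.9]
contact_force: [-0.2, 0.5, -0.8]
finger_gap: 0.0154
```

Emit:
{"name": "arm_command", "arguments": {"series": [{"claw":0,"x":-0.006,"y":0,"z":0.0001,"rx":0,"ry":0,"rz":0},{"claw":0,"x":-0.006,"y":0,"z":0.0002,"rx":0,"ry":0,"rz":0},{"claw":0,"x":-0.006,"y":0,"z":0.0001,"rx":0,"ry":0,"rz":0},{"claw":0,"x":-0.004,"y":0,"z":0.0001,"rx":0,"ry":0,"rz":0},{"claw":0,"x":0,"y":0,"z":0,"rx":0,"ry":0,"rz":0}]}}

```text
clock: 36.72
tcp_pos: [0.599, 0.0779, 0.0599]
orientation: [180.0, 1.6, 90.9]
contact_force: [-0.2, -0.4, -1.3]
finger_gap: 0.0152
```

```bash
python3 -c "
from rod import *; from dots import dots; from bump import *
rodview('ax')
t=load('top','ax'); d=load('side','ax'); print(dots(t)); crop(t,258,215,388,275,6,'pics/ax5.png')
print(bump(t,(382,255.5)),bump(d,(327.6,280)))
crop(d,265,160,405,310,5,'pics/ax2.png')"
```

```text
36.73 [0.599  0.0779 0.0599] [180.     1.61  90.85] [-0.2 -0.4 -1.3] [0.02 0.04 0.03] 0.0152
top pred nose,x=-80 [[364.3, 234.4], [299.0, 234.6]] bores [[309.9, 234.7], [348.3, 234.6]]
side pred nose,x=-80 [[316.4, 193.1], [301.6, 253.3]] bores [[304.3, 242.7], [313.0, 207.1]]
nose local (np.float64(0.012065873970575649), np.float64(-0.07229844179044376), np.float64(0.0626))
-0.03283196786491981
(array([382.05, 255.49]), array([ 551.69, -158.57])) (array([327.62, 279.98]), array([544.97,  79.43]))
```

View pics/ax5.png

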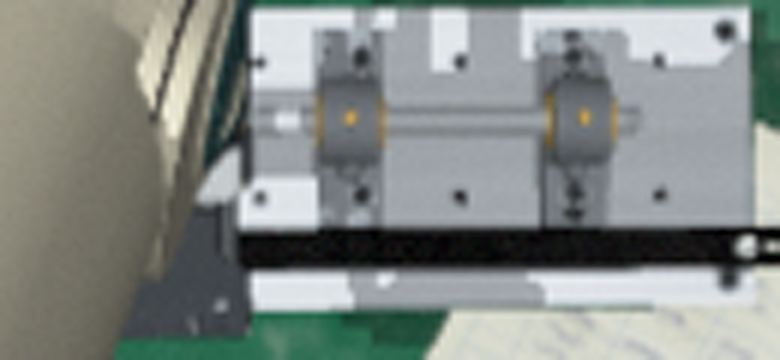

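View pics/ax2.png

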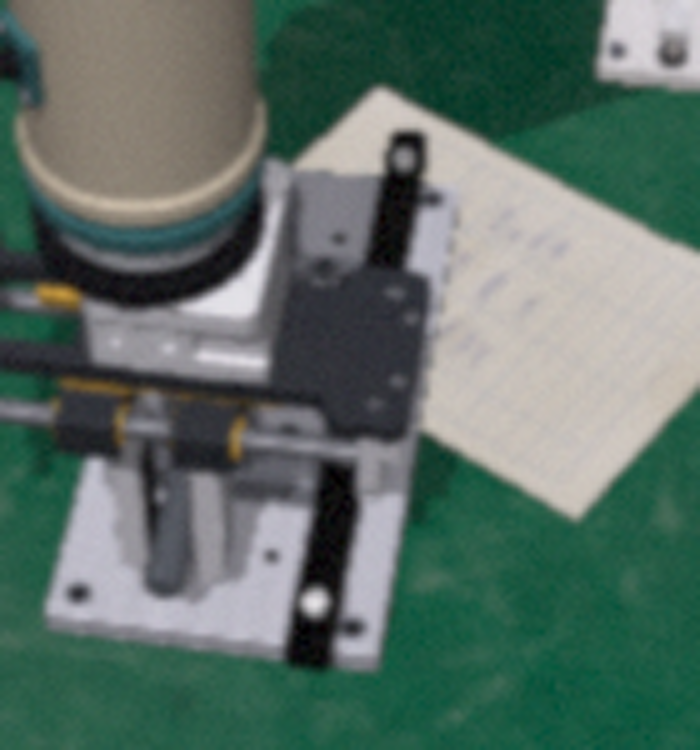

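```bash
python3 -c "
from bench import manip
print(manip.close_job())"
```

```text
the job is handed in; nothing more can be done
None
```

The job is handed in at about 36.7 s. The straightedge lies against both feet, the loose block is in line, and the arm is still holding the rod through both bushings.

**How it went**
- **Straightedge:** I laid it on the plate, pushed it back and let it go. That first push took the loose block about 1 mm past line.
- **Correcting the block:** I put the rod through both bushings and used it to lever the block back. It overshot each way once, and this knocked the straightedge off by about 0.75 mm.
- **Second pass:** With the block in line, I drew the rod out and, still holding it, pushed the straightedge flush again with the side of a finger at about 3 N. Then I threaded the rod again with no noticeable contact force. The final order is as asked: straightedge first, then rod.

**Last checks**
- **Block:** -0.03 mm from line, measured in the top camera. Earlier the two cameras agreed on this measure to within 0.2 mm.
- **Straightedge:** its raised marks are back within about 0.2 mm of where they sat when first flush, and it is parallel to the feet to about 0.1–0.2°. The straight-line edge fits were noisier, up to 0.4° off, and the two cameras disagreed by 2–3 mm in absolute position. I relied on the marks and the contact force instead.
- **Rod:** the nose stands about 8–11 mm beyond the right bushing. The last force reading was about 1.3 N, mostly the rod's own weight.
- **Other items:** I did not compare the other things against the first pictures at the end. No move went near them.

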